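Hang a hand-rub dispenser on the ward trolley's rail

TASK

Stand the lying hand-rub pump bottle upright on the worktop and let go of it, then take it by the collar under the pump and hang its hook on the free stretch of the upper rail, between the sharps box and the penlight holder. Before letting go, tug it gently downwards to make sure that the rail holds it; then release it and prime it: press the pump head down to its stop and let it come back up. Leave the other things on the worktop where they are.

Things in the scene. Friction and masses are not known exactly. Their poses are not given: they have to be found in the camera images.
- handrub: white 250 ml pump bottle in a steel rail hanger, 0.28 to 0.38 kg. Origin: centre of its base; z runs from base to pump, -x to the nozzle side (front), +x to the hook side (back). Body 44 mm deep (x), 56 mm wide (y), 97 mm high, shoulder to 104 mm. It starts lying on its side on the worktop (its top side 56 mm high), pump end to the robot's left, hook side away from the robot.
- handrub_mid (a point): centre of the bottle body, on its axis 52 mm above the base, axes as handrub. The steel back plate (36 mm wide, 2.5 mm thick, 13 to 103 mm above the base) lies on the back face: front to back the bottle measures 46.5 mm here. The hook overhangs the back from 76 mm above the base up, out to 47 mm behind the axis.
- handrub_collar (a point): centre of the screw collar under the pump head, on the axis 128 mm above the base, axes as handrub: a cylinder 30 mm in diameter from 112 to 138 mm above the base, with a 24 mm neck below it down to the shoulder. When upright it can be gripped from above across y, clear of nozzle and hook; the pump head's top is 35.5 mm above this point.
- handrub_hook (a point): seat of the hanger hook: middle of the underside of its bridge, 100 mm above the base, 31 mm behind the axis, axes as handrub. The hook opens downward: from here the slot reaches 6.5 mm to the front (back plate) and 6.5 mm back (a 32 mm wide tongue that flares out to give a 19 mm mouth, 24 mm lower). Hung, this point rests on the rail's top; its back then leans on the lower bar.
- pump_top (a point): top centre of the pump head (26 mm disc on the bottle axis, 163.5 mm above the base when up); the nozzle sticks out 38 mm from the axis to the front. Moves with the head; axes as handrub.
- pump (a joint): pump head travel in m: 0 up, 0.009 fully down at its stop. Spring: about 3 N to start it, 8 N at the stop; it rises by itself.
- rail_spot (a point): middle of the free stretch of the upper accessory rail, on its top face, 135 mm above the worktop. It is a fixed flat steel bar, 10 mm thick (x), 25 mm high, along y; -x is its front, facing the robot, where things hang. Free to 95 mm on either side: then a yellow sharps box with red lid (+y, top 13 mm below this point) and a small grey penlight holder (-y, its lights level with it).
- rail: the rail stand: two parallel 400 mm steel bars (10 by 25 mm, tops 135 and 70 mm above the worktop; the lower one, 1 mm farther back, only steadies what hangs) on two posts, with sharps box and penlight holder clamped on its front. Origin on the worktop under the bar's middle, axes as rail_spot; fixed to the worktop. A tug of 5 to 15 N on top of its weight tests a hanger.
- lotion: plain white round bottle with screw cap, 56 mm diameter, 145 mm tall, no pump or hook; leave alone. Origin at the centre of its underside.
- pill_jar: amber jar with white cap, 46 mm diameter, 72 mm tall; leave alone. Origin at the centre of its underside.
- water_a: clear water bottle with red cap, 66 mm diameter, 210 mm tall; leave alone. Origin at the centre of its underside.
- water_b: second clear water bottle, same size; leave alone. Origin at the centre of its underside.
- cup_a: white medicine cup, 40 mm diameter, 36 mm tall; leave alone. Origin at the centre of its underside.
- cup_b: second medicine cup, same size; leave alone. Origin at the centre of its underside.
Not all that is in view belongs to the job. What is shaped like the handrub but blue is not meant.

How it is judged:
By the outcome, as a careful person would: the job done as asked, in the order asked, and still so for the second after the job is handed in, with the robot touching nothing.
It also fails if it takes over 67 s, if anything falls off the work surface, if the arm or the gripper's body presses on something with over 40 N, if the wrist force passes 120 N, or if a joint passes its speed limit or range.

ROBOT

A 6-joint arm with a two-finger parallel gripper is mounted at the origin on the work surface. World frame = base frame: x ahead of the robot, y to its left, z up, the work surface at z = 0. Lengths are in mm, angles in rad, forces in N, time in s.
With the tool pointing down it reaches from about 275 to 1000 mm from the base axis. Payload 8.4 kg.
Tool frame: the origin (TCP) lies midway between the tips of the shut fingers; the grasp point (between the pads) lies 19 mm behind it; z points along the fingers, y is the line along which they close (so a half turn about z gives the same grasp; the last joint's range is limited). The gripper opens to 85 mm and grips with 20 to 120 N. Pads are 22 mm wide; open, the fingers measure 114 mm over their backs; the gripper's body (76 mm by 85 mm) begins 54 mm behind the grasp point. The pads swing forward as they close: fully open they stand 13 mm farther back than shut.
Start: joints at [-1.349, 0.353, 1.633, -0, 1.155, -0.002], TCP at [138.708, -609.416, 199.581] pointing down, gripper open.
Joint ranges: [-2.63, 2.63], [-0.92, 2.1], [0.06, 2.66], [-1.3, 4.44], [0, 2.69], [-3.02, 3.02]. Speed limits (rad/s): [2.22, 2.22, 2.79, 3.14, 3.14, 3.14].

INTERFACE

Orientations are given as [roll, pitch, yaw] about the fixed x, y, z axes, in that order (R = Rz(yaw) Ry(pitch) Rx(roll)).
In Python, from rig import telemetry, optics, r gives the robot as it stands.
- The arm moves only by the tool play_rows, never from a script. Its arguments are lists of equal length, an entry for each row: "dp": the shift along the tool's x, y, z in units of 40 mm (1.0 is 40 mm), a list of three; "rot": the turn, a rotation vector about the tool's x, y, z in units of 6 degrees (1.0 is 6 degrees), a list of three. In form: {"dp": [[tx, ty, tz], ...], "rot": [[ax, ay, az], ...]}. A call has 1 to 5 rows; each row is the pose to reach, as a shift and turn from the pose commanded when the call began, along the tool's axes at that moment; what a row does not reach only later rows make up. A row lasts 1/12 s, in which the tool goes at most 41.7 mm and 7.16 degrees, less where a joint would pass 70% of its speed; a pose out of reach is approached as far as the arm can. A call with a gripper value outside its range is refused whole. "fingers" is the opening, from 0 (shut) to 1 (fully open), set as the call begins (left out, the last holds). The fingers move at their own pace and stop on an object; "grip_force" is the grip in N (left out, the last holds). Time passes only in rows, so rows that repeat a pose let the fingers close. It gives the time, the measured TCP pose, the force, the opening and the grip force at its end, in the units of the state.
- telemetry.sense(): the state, without advancing time (a new reading comes with each control period).
- optics.grab_frame(name): name is "side" or "top" or "wrist"; returns a dict with "color" (480x640x3 uint8, red, green, blue), "mtx" (3x3 intrinsics, pixels), "R" (3x3) and "t" (3): a world point X has camera coordinates R X + t; the wrist camera has in their place "mount" (4x4, takes a point from camera to tool coordinates, whose origin is the TCP and whose axes are the flange's). Camera axes: x right, y down, z forward; pixel columns grow to the right and rows downward; lengths in mm; the calibration is good to about 2 mm. A picture is of the moment at which its call begins: read the wrist's pose just before it. There is no depth.
- r.sign_off(): hands the job in; it is judged then, once.
The state is a dict: "clock": time; "qpos": joint angles; "qvel": joint speeds; "joint_efforts": joint torques, N m; "eef_pos": TCP position; "tcp_rot": TCP orientation; "contact_force": force on the tool from outside, world axes, zero at the start; "wrist_torque": the same for the moment, N m; "opening": opening from 0.0 (shut) to 1.0 (fully open); "grasp_force": force on a finger pad.
Only numpy, scipy, OpenCV 4.12 (cv2) and the standard library are available. Lean on these libraries where they do the work, as an engineer would, in place of code of your own. Each camera call takes 0.05 s, during which the arm holds its last target. There are 200 camera calls.

## Working session

There is one attempt and no reset: what is moved stays moved. The work goes in short steps, Python scripts to look and compute and a tool call to move; the robot and the scene stay as the last step left them, time stands still between calls to the robot, and variables do not carry over. Pictures are saved under pics/ and viewed, at most 10 in all, crops included, and the job is handed in when it is done.

Besides the shell and the picture viewer there is one more tool, called after "Call:" by a JSON object that holds its "op" and its "data", one argument or row to a line. play_rows: Moves the arm, as the interface text tells. Its arguments: {"type":"object","properties":{"dp":{"type":"array"},"rot":{"type":"array"},"fingers":{"type":"number"},"grip_force":{"type":"number"}},"required":["dp","rot"]}

```bash
ls; mkdir -p pics
python3 - <<'E'
from rig import telemetry, optics, r
import cv2,numpy as np
print(telemetry.sense())
for n in ("side","top"):
    f=optics.grab_frame(n); cv2.imwrite(f"pics/{n}0.png",f["color"][:,:,::-1]); np.savez(f"{n}.npz",**f)
    print(n,f["mtx"].tolist(),np.round(f["R"],4).tolist(),np.round(f["t"],1).tolist(), (-f["R"].T@f["t"]).round())
f=optics.grab_frame("wrist");print(f["mount"].tolist(),f["mtx"].tolist())
E
```

```text
pics
{'clock': 0.0, 'qpos': array([-1.34936633e+00,  3.53643641e-01,  1.63411763e+00,  1.10340655e-06,
        1.15519119e+00, -2.40675127e-03]), 'qvel': array([-5.02084492e-05,  3.32414287e-04, -3.73552753e-04,  5.79387569e-04,
       -6.25343335e-05,  1.17576407e-03]), 'joint_efforts': array([ 9.15621313e-04, -6.05253267e+01, -3.42065871e+01,  1.96449873e-04,
        9.25532455e-03,  5.70253732e-06]), 'eef_pos': array([ 138.61776654, -608.91517761,  198.8715833 ]), 'tcp_rot': array([-3.14023286e+00, -4.28156198e-06,  2.23836295e-01]), 'contact_force': array([ 0.33367267, -0.20412465,  0.02034904]), 'wrist_torque': array([-0.06252249,  0.00104175,  0.02284558]), 'grasp_force': 0.0, 'opening': 0.9996843247275098}
side [[593.3428885174258, 0.0, 313.5041467089332], [0.0, 593.3428885174258, 235.3145134418965], [0.0, 0.0, 1.0]] [[0.9435, -0.3311, 0.0113], [-0.2272, -0.6718, -0.705], [0.241, 0.6627, -0.7091]] [-578.0, 139.4, 1091.1] [ 314. -821.  879.]
top [[454.1705193623055, 0.0, 314.80738155524784], [0.0, 454.1705193623055, 240.53972702991217], [0.0, 0.0, 1.0]] [[0.0199, -0.9996, -0.0205], [-0.989, -0.0167, -0.147], [0.1466, 0.0232, -0.9889]] [-135.6, 562.8, 933.7] [ 422. -148. 1003.]
[[-0.00115256734533523, -0.9595354485490416, -0.2815855013424913, 71.76696243462388], [0.999999107554641, -0.0012961781005113766, 0.00032374720256273215, -0.9679998230122111], [-0.0006756318774892391, -0.2815848769023639, 0.959536086148637, -175.67422612826823], [0.0, 0.0, 0.0, 1.0]] [[392.35313314097135, 0.0, 319.7490358709361], [0.0, 392.35313314097135, 245.4483363614452], [0.0, 0.0, 1.0]]
```

View pics/side0.png

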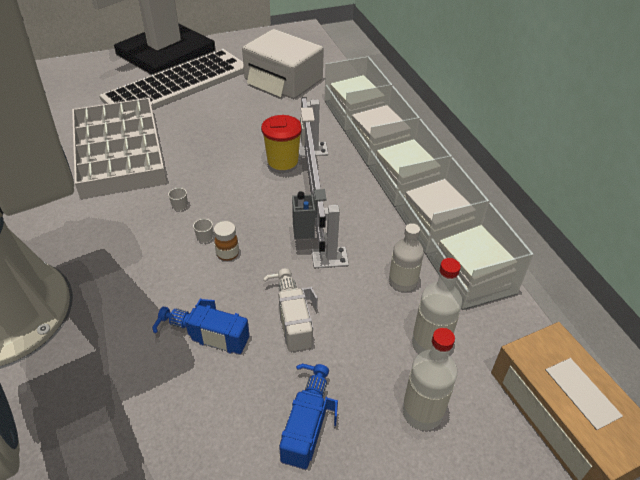

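View pics/top0.png

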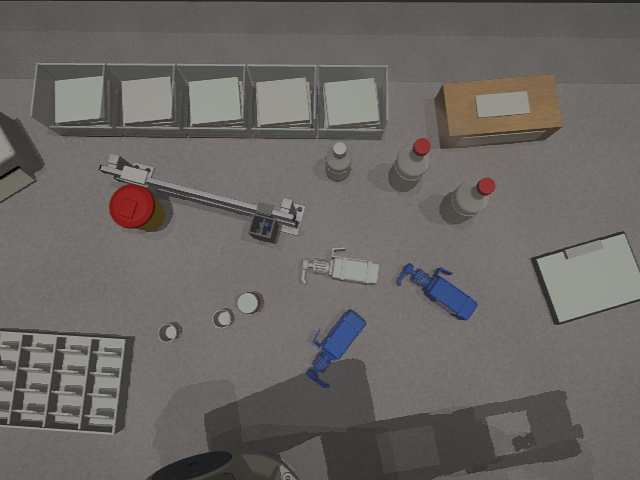

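The side view shows the white pump bottle with a hook at (293,310), with two blue look-alikes at (218,325) and (308,425). In the top view these are white (345,268) and blue (440,290) and (338,340). The plain white lotion, with no pump or hook, is at top (338,162). Only the white one with pump and hook fits. The rail's free stretch is at about (205,195) in the top view. I'll confirm with one enlarged crop.

Run:
```python
import cv2,numpy as np
t=np.load("top.npz")["color"][:,:,::-1]; s=np.load("side.npz")["color"][:,:,::-1]
def c(im,x,y,w,h,k): return cv2.resize(im[y:y+h,x:x+w],None,fx=k,fy=k,interpolation=cv2.INTER_CUBIC)
A=c(t,290,240,100,60,4); B=c(s,255,260,80,100,4)[:,:]
C=c(t,95,145,220,100,3)
im=np.zeros((600,800,3),np.uint8)
im[:240,:400]=A; im[:400,400+40:400+40+320]=B; 
C=c(t,95,145,220,100,2); im[400:600,:440]=C
cv2.imwrite("pics/crop1.png",im)
```

```text
(no output)
```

View pics/crop1.png

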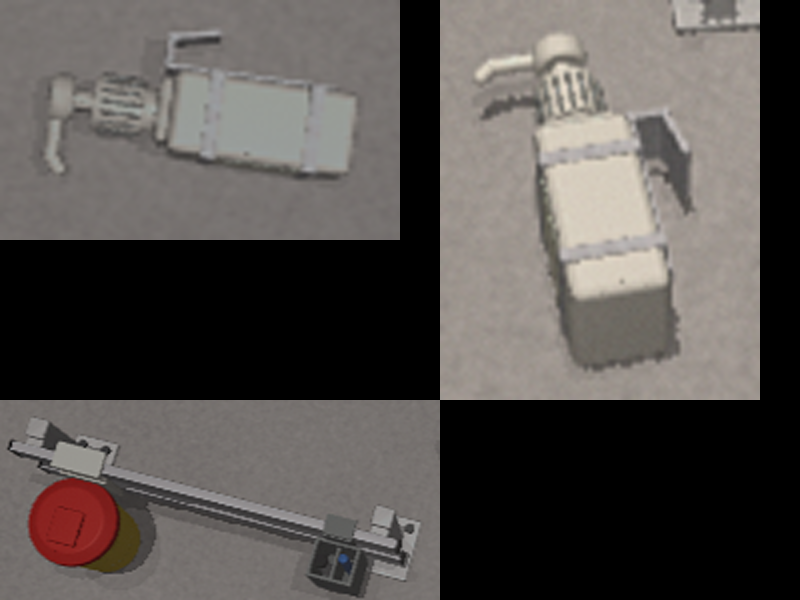

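Confirmed: white bottle with pump, nozzle toward the robot and hook strip on the far side. In the crop its base corners are at top px (379,264) and (377,283), and its shoulder is at about (333,258) and (332,278). The rail's top bar runs from about (150,183) to (290,218).

```bash
cat > h.py <<'E'
import numpy as np,cv2
from scipy.spatial.transform import Rotation as Ro
T={n:dict(np.load(n+".npz")) for n in("top","side")}
def ray(n,px,z):
    f=T[n];d=f["R"].T@np.linalg.inv(f["mtx"])@np.array([px[0],px[1],1.]);c=-f["R"].T@f["t"]
    return c+d*(z-c[2])/d[2]
def proj(n,X):
    f=T[n];p=(f["mtx"]@(f["R"]@np.atleast_2d(X).T+f["t"][:,None]));return (p[:2]/p[2]).T
E
python3 - <<'E'
from h import *
for p in [(379,263.7),(376.8,283.3),(333,258),(332,278)]: print("body",p,ray("top",p,56).round(1))
for p in [(305,263),(303,282)]: print("pump/nozzle",p,ray("top",p,28).round(1))
# rail: sample columns for bright strip in top img
g=cv2.cvtColor(T["top"]["color"],cv2.COLOR_RGB2GRAY)
for x in range(160,260,12):
    y0=int(183+(x-150)*0.25); print(x,y0-8,g[y0-8:y0+14,x].tolist())
E
```

```text
body (379, 263.7) [ 516.3 -260.6   56. ]
body (376.8, 283.3) [ 475.4 -256.    56. ]
body (333, 258) [ 526.5 -164.5   56. ]
body (332, 278) [ 484.6 -163.    56. ]
pump/nozzle (305, 263) [ 517.7 -104.8   28. ]
pump/nozzle (303, 282) [ 476.8 -101.4   28. ]
160 177 [116, 113, 107, 111, 135, 139, 139, 144, 69, 52, 58, 64, 126, 60, 52, 54, 56, 56, 57, 57, 57, 57]
172 180 [115, 114, 113, 110, 137, 140, 141, 147, 85, 53, 59, 65, 125, 66, 54, 62, 51, 96, 96, 94, 94, 97]
184 183 [113, 114, 115, 109, 139, 143, 143, 149, 105, 57, 59, 69, 68, 70, 57, 54, 52, 97, 98, 95, 92, 92]
196 186 [110, 112, 110, 96, 144, 141, 144, 148, 111, 58, 59, 67, 126, 94, 58, 61, 54, 97, 95, 96, 96, 95]
208 189 [114, 112, 111, 101, 144, 141, 144, 147, 145, 61, 58, 67, 128, 102, 56, 60, 56, 98, 97, 96, 97, 95]
220 192 [116, 117, 117, 109, 143, 141, 144, 148, 148, 62, 58, 69, 127, 129, 62, 60, 56, 98, 96, 94, 96, 96]
232 195 [116, 113, 112, 108, 147, 141, 143, 147, 157, 60, 58, 69, 69, 135, 60, 61, 58, 100, 98, 98, 94, 96]
244 198 [116, 116, 117, 107, 139, 143, 145, 149, 158, 60, 59, 70, 71, 138, 61, 60, 57, 96, 94, 93, 93, 94]
256 201 [111, 113, 114, 114, 135, 146, 134, 137, 128, 87, 69, 78, 61, 107, 78, 43, 45, 45, 46, 46, 46, 43]
```

Run:
```python
from h import *
xs=[172,184,196,208,220,232,244]
im=cv2.cvtColor(T["top"]["color"],cv2.COLOR_RGB2GRAY).astype(float)
F=[];Rr=[]
for x in xs:
    y0=int(183+(x-150)*0.25); c=im[y0-8:y0+14,x]
    i=np.argmax(c[4:9]<105)+4 if (c[4:9]<105).any() else 9
    f=y0-8+i-1+(c[i-1]-100)/(c[i-1]-c[i]); j=4
    b=y0-8+3+(125-c[3])/(c[4]-c[3])
    F.append(ray("top",(x,f),135)[:2]);Rr.append(ray("top",(x,b),135)[:2])
for n,P in(("front",F),("rear",Rr)):
    P=np.array(P);k=np.polyfit(P[:,1],P[:,0],1);print(n,k,"yaw",-np.arctan(k[0]),"x at y=100",np.polyval(k,100),"res",np.std(P[:,0]-np.polyval(k,P[:,1])))
for p in [(147,176),(149,187),(257,204),(272,207),(257,211)]: print(p,ray("top",p,135).round(1))
# side view: candidate rail features predicted
```

```text
front [2.48046580e-01 6.12644376e+02] yaw -0.24313930677900367 x at y=100 637.4490335593713 res 0.23980822915468822
rear [2.36454754e-01 6.23216789e+02] yaw -0.23219013241358055 x at y=100 646.8622639607452 res 0.09837413595271886
(147, 176) [675.4 209.2 135. ]
(149, 187) [652.9 203.5 135. ]
(257, 204) [621.7 -12.6 135. ]
(272, 207) [616.1 -42.3 135. ]
(257, 211) [607.7 -13.1 135. ]
```

Call:
{"op": "play_rows", "data": {
  "dp": [
    [0.8,0,0],
    [1.6,0,0],
    [2.4,0,0],
    [3.2,0,0],
    [4,0,0]
  ],
  "rot": [
    [0,0,-1],
    [0,0,-2],
    [0,0,-3],
    [0,0,-4],
    [0,0,-5]
  ],
  "fingers": 1
}}

```text
clock: 0.57
eef_pos: [296.0, -573.3, 199.3]
tcp_rot: [-3.141, -0.0, 0.752]
contact_force: [0.5, 0.4, 0.7]
opening: 1.001
grasp_force: 0.0
```

```bash
cat >> h.py <<'E'
def pose(psi,tilt=0):
    "tool x along heading psi (rad), tilted by tilt deg about tool y axis (world); +tilt -> tool points toward +x_tool"
    R0=Ro.from_euler('xyz',[np.pi,0,psi])
    return Ro.from_rotvec(np.deg2rad(tilt)*R0.apply([0,1,0]))*R0
def go(p,Rt,back=19):
    "units for a move putting the point `back` mm behind TCP at p"
    from rig import telemetry
    s=telemetry.sense();R=Ro.from_euler('xyz',s["tcp_rot"])
    tcp=np.array(p)+back*Rt.apply([0,0,1])
    print("dp",((tcp[0:3]+0*back-19*0-s["eef_pos"])@R.as_matrix()/40).round(3),"rot",np.rad2deg((R.inv()*Rt).as_rotvec()).round(1)/6,"tcp",tcp.round(1))
    return s
E
python3 - <<'E'
from h import *
P=pose(1.465,-20);print(P.as_matrix().round(2))
g=np.array([501.9,-202.8,29])
s=go(g-110*P.apply([0,0,1]),P);print(s["qpos"].round(3))
E
```

```text
[[ 0.1   0.99 -0.04]
 [ 0.93 -0.11 -0.34]
 [-0.34  0.   -0.94]]
dp [10.676 -3.752  2.124] rot [-1.18333333 -3.2        -6.73333333] tcp [ 505.2 -171.9  114.5]
[-1.097  0.385  1.587 -0.     1.17  -0.278]
```

Call:
{"op": "play_rows", "data": {
  "dp": [
    [1,-0.35,0],
    [2,-0.7,0],
    [3,-1.05,0],
    [4,-1.4,0],
    [4.9,-1.7,0]
  ],
  "rot": [
    [0,0,-1.1],
    [0,0,-2.2],
    [0,0,-3.3],
    [0,0,-4.4],
    [0,0,-5.5]
  ]
}}

```text
clock: 0.98
eef_pos: [392.6, -388.7, 199.3]
tcp_rot: [-3.141, -0.0, 1.329]
contact_force: [0.4, -0.1, 0.8]
opening: 1.001
grasp_force: 0.0
```

Run:
```python
from h import *
P=pose(1.465,-20)
g=np.array([501.9,-202.8,29])
s=go(g-110*P.apply([0,0,1]),P);print(s["qpos"].round(3),s["eef_pos"])
```

```text
dp [5.938 1.433 2.121] rot [-0.23333333 -3.33333333 -1.28333333] tcp [ 505.2 -171.9  114.5]
[-0.783  0.241  1.79   0.     1.111 -0.541] [ 392.624918   -388.73894413  199.30832206]
```

Call:
{"op": "play_rows", "data": {
  "dp": [
    [1,0.25,0],
    [2,0.5,0.2],
    [3,0.75,0.6],
    [4,1,1],
    [4.9,1.2,1.4]
  ],
  "rot": [
    [0,-0.7,-0.3],
    [0,-1.4,-0.6],
    [-0.1,-2.1,-0.9],
    [-0.2,-2.8,-1.2],
    [-0.23,-3.33,-1.28]
  ]
}}

```text
clock: 1.4
eef_pos: [486.2, -213.7, 145.5]
tcp_rot: [3.137, 0.353, 1.46]
contact_force: [-0.1, 0.4, -0.1]
opening: 1.0
grasp_force: 0.0
```

Run:
```python
from h import *
from rig import optics
P=pose(1.465,-20)
g=np.array([501.9,-202.8,29])
s=go(g-110*P.apply([0,0,1]),P);print(s["qpos"].round(3),s["eef_pos"])
go(g-60*P.apply([0,0,1]),P)
f=optics.grab_frame("wrist");cv2.imwrite("pics/w1.png",f["color"][:,:,::-1]);np.savez("wrist.npz",**f,p=s["eef_pos"],r=s["tcp_rot"])
```

```text
dp [1.294 0.355 0.351] rot [ 0.03333333  0.03333333 -0.05      ] tcp [ 505.2 -171.9  114.5]
[-0.172  0.263  1.957 -0.44   0.942  0.203] [ 486.17559964 -213.74233867  145.49159051]
dp [1.298 0.352 1.601] rot [ 0.03333333  0.03333333 -0.05      ] tcp [ 503.4 -188.9   67.5]
```

View pics/w1.png

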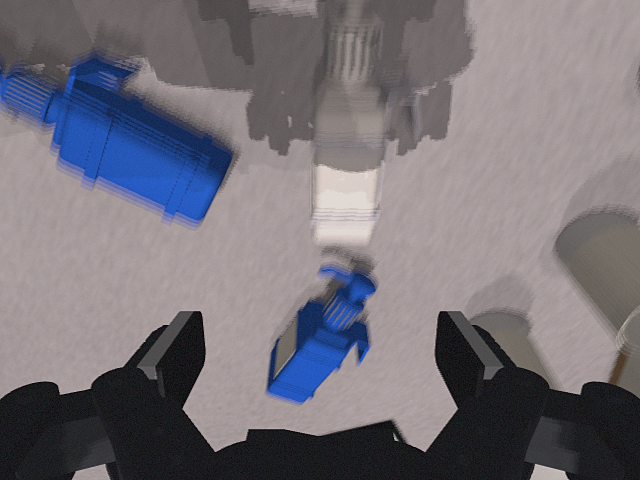

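The wrist view shows the white bottle at (347,200), about 14 mm right of the gripper's centre line, which matches the computed offset. A blue bottle lies just behind its base at (320,340), so I must lift and shift to +y before tilting upright. Approaching now.

Call:
{"op": "play_rows", "data": {
  "dp": [
    [0.65,0.18,0.18],
    [1.29,0.35,0.35],
    [1.3,0.35,1],
    [1.3,0.35,1.6],
    [1.3,0.35,1.6]
  ],
  "rot": [
    [0,0,0],
    [0.03,0.03,-0.05],
    [0.03,0.03,-0.05],
    [0.03,0.03,-0.05],
    [0.03,0.03,-0.05]
  ]
}}

```text
clock: 1.87
eef_pos: [499.3, -190.5, 63.6]
tcp_rot: [-3.13, 0.346, 1.467]
contact_force: [-1.5, 0.0, -0.4]
opening: 1.001
grasp_force: 0.0
```

Run:
```python
from h import *
from rig import optics
P=pose(1.465,-20)
g=np.array([501.9,-202.8,29])
s=go(g,P);print(s["qpos"].round(3),s["eef_pos"])
f=optics.grab_frame("wrist");np.savez("wrist.npz",**f,p=s["eef_pos"],r=s["tcp_rot"])
cv2.imwrite("pics/w2.png",f["color"][:,:,::-1])
for n,p,z in[("pill",(248,303),72),("blue2",(338,340),28),("blue2tip",(318,383),28),("blue2end",(350,320),50),("blue1pump",(405,268),28),("blue1end",(465,310),50),("cupa",(168,331),36),("cupb",(222,317),36),("penl",(264,232),120),("lot",(339,149),145)]: print(n,ray("top",p,z).round())
```

```text
dp [0.01  0.112 1.39 ] rot [-0.1        -0.03333333  0.01666667] tcp [ 501.2 -209.3   11.1]
[-0.128  0.406  1.98  -0.482  0.819  0.322] [ 499.30183555 -190.47589745   63.61373258]
pill [430.   8.  72.]
blue2 [ 357. -178.   28.]
blue2tip [ 268. -138.   28.]
blue2end [ 399. -201.   50.]
blue1pump [ 511. -319.   28.]
blue1end [ 424. -438.   50.]
cupa [368. 180.  36.]
cupb [399.  67.  36.]
penl [569. -26. 120.]
lot [ 733. -172.  145.]
```

View pics/w2.png

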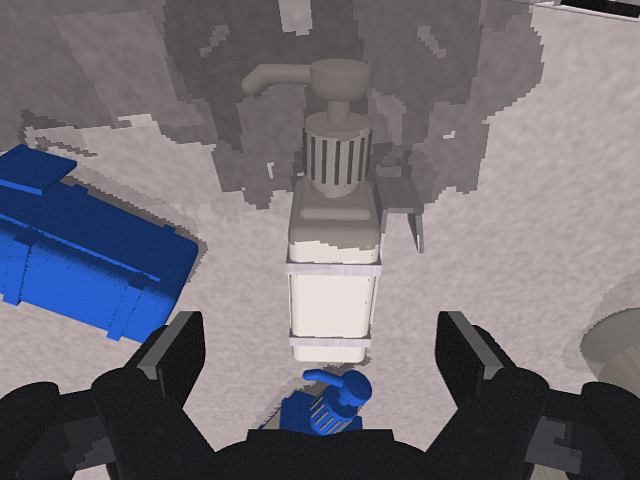

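```bash
cat >> h.py <<'E'
def wray(px,z):
    f=dict(np.load("wrist.npz"));Rt=Ro.from_euler('xyz',f["r"]).as_matrix();M=f["mount"]
    d=Rt@M[:3,:3]@np.linalg.inv(f["mtx"])@np.array([px[0],px[1],1.]);c=Rt@M[:3,3]+f["p"]
    return c+d*(z-c[2])/d[2]
E
python3 - <<'E'
from h import *
for p in [(293,346),(369,347),(287,268),(381,268),(320,347)]: print(p,wray(p,56).round(1))
for p in[(293,361),(366,362)]: print(p,wray(p,54).round(1))
E
```

```text
(293, 346) [ 477.6 -242.1   56. ]
(369, 347) [ 521.3 -247.2   56. ]
(287, 268) [ 483.4 -184.    56. ]
(381, 268) [ 529.2 -188.6   56. ]
(320, 347) [ 493.1 -244.5   56. ]
(293, 361) [ 475.1 -258.3   54. ]
(366, 362) [ 519.1 -263.5   54. ]
```

The wrist view shows the white bottle between the fingers, with straps at rows 268 and 347, base edge at row 361 and centre column about 332. That puts the base at about (497,-261) with axis (0.116, 0.993). Descending and gripping.

Run:
```python
from h import *
P=pose(1.455,-20)
s=go(np.array([504.5,-205.5,29]),P);print(s["eef_pos"],s["contact_force"])
```

```text
dp [-0.028  0.162  1.453] rot [-0.06666667 -0.03333333  0.1       ] tcp [ 503.7 -212.    11.1]
[ 500.07482663 -190.66560517   65.48473009] [ 0.47441105 -0.81228705  0.29745009]
```

Call:
{"op": "play_rows", "data": {
  "dp": [
    [-0.03,0.16,0.4],
    [-0.03,0.16,0.8],
    [-0.03,0.16,1.2],
    [-0.03,0.16,1.43],
    [-0.03,0.16,1.43]
  ],
  "rot": [
    [0,0,0.1],
    [-0.06,0,0.1],
    [-0.06,0,0.1],
    [-0.06,0,0.1],
    [-0.06,0,0.1]
  ]
}}

```text
clock: 2.33
eef_pos: [505.3, -212.3, 13.4]
tcp_rot: [3.138, 0.346, 1.452]
contact_force: [-0.5, -0.6, 0.3]
opening: 1.0
grasp_force: 0.0
```

Call:
{"op": "play_rows", "data": {
  "dp": [
    [0,0,0],
    [0,0,0],
    [0,0,0],
    [0,0,0],
    [0,0,0]
  ],
  "rot": [
    [0,0,0],
    [0,0,0],
    [0,0,0],
    [0,0,0],
    [0,0,0]
  ],
  "fingers": 0.3,
  "grip_force": 40
}}

```text
clock: 2.75
eef_pos: [505.4, -211.5, 15.0]
tcp_rot: [3.137, 0.347, 1.452]
contact_force: [-5.3, 4.0, 12.4]
opening: 0.508
grasp_force: 38.9
```

Call:
{"op": "play_rows", "data": {
  "dp": [
    [0,0,0],
    [0,0,0],
    [0,0,0],
    [0,0,0],
    [0,0,0]
  ],
  "rot": [
    [0,0,0],
    [0,0,0],
    [0,0,0],
    [0,0,0],
    [0,0,0]
  ]
}}

```text
clock: 3.17
eef_pos: [505.4, -211.4, 15.0]
tcp_rot: [3.137, 0.347, 1.452]
contact_force: [-5.1, 4.3, 11.6]
opening: 0.501
grasp_force: 38.9
```

Call:
{"op": "play_rows", "data": {
  "dp": [
    [-0.2,0,-0.55],
    [-0.45,0,-1.25],
    [-0.7,0,-1.9],
    [-0.9,0,-2.5],
    [-0.2,-0.1,-2.8]
  ],
  "rot": [
    [0,0,0],
    [0,0,0],
    [0,0,0],
    [0,0,0],
    [0,0,0]
  ]
}}

```text
clock: 3.58
eef_pos: [507.9, -183.7, 127.0]
tcp_rot: [3.128, 0.348, 1.449]
contact_force: [2.3, 0.2, -2.9]
opening: 0.5
grasp_force: 43.4
```

Call:
{"op": "play_rows", "data": {
  "dp": [
    [0.4,-0.05,-0.15],
    [0.8,-0.1,-0.3],
    [1.2,-0.15,-0.45],
    [1.4,-0.2,-0.5],
    [1.6,-0.2,-0.6]
  ],
  "rot": [
    [0,1,0],
    [0,2,0],
    [0,3,0],
    [0,4,0],
    [0,5,0]
  ]
}}

```text
clock: 4.0
eef_pos: [505.4, -110.7, 123.8]
tcp_rot: [3.134, -0.182, 1.459]
contact_force: [-1.1, -0.1, -3.4]
opening: 0.506
grasp_force: 43.0
```

Run:
```python
from h import *
P=pose(1.455,70)
s=go(np.array([502,-85,90]),P);print(s["eef_pos"],s["contact_force"],s["qpos"].round(2),s["opening"],s["grasp_force"])
```

```text
dp [ 0.874 -0.163  1.185] rot [0.05       9.91666667 0.06666667] tcp [504.1 -67.3  83.5]
[ 505.35121757 -110.67834815  123.81369375] [-1.06308765 -0.14703423 -3.44350375] [-0.35  0.3   1.92  0.22  0.97 -0.36] 0.5059243411445332 42.961186724714935
```

Call:
{"op": "play_rows", "data": {
  "dp": [
    [0.1,0,0],
    [0.2,0,0],
    [0.3,-0.05,0],
    [0.4,-0.1,0],
    [0.5,-0.1,0]
  ],
  "rot": [
    [0,1,0],
    [0,2,0],
    [0,3,0],
    [0,4,0],
    [0,5,0]
  ]
}}

```text
clock: 4.42
eef_pos: [503.6, -92.5, 127.2]
tcp_rot: [3.131, -0.705, 1.462]
contact_force: [-0.3, -0.3, -4.4]
opening: 0.505
grasp_force: 43.1
```

Call:
{"op": "play_rows", "data": {
  "dp": [
    [0.1,0,0.1],
    [0.1,0,0.2],
    [0.1,0,0.3],
    [0.1,0,0.4],
    [0.1,0,0.4]
  ],
  "rot": [
    [0,1,0],
    [0,2,0],
    [0,3,0],
    [0,4,0],
    [0,4.9,0]
  ]
}}

```text
clock: 4.83
eef_pos: [505.0, -79.3, 115.8]
tcp_rot: [3.124, -1.217, 1.471]
contact_force: [-0.3, 0.7, -2.9]
opening: 0.506
grasp_force: 43.3
```

Run:
```python
from h import *
from rig import optics
P=pose(1.455,70)
s=go(np.array([502,-85,62]),P);print(s["eef_pos"],s["contact_force"],s["qpos"].round(2),s["opening"],s["grasp_force"],s["clock"])
a=optics.grab_frame("side")["color"][:,:,::-1];b=optics.grab_frame("top")["color"][:,:,::-1]
im=np.hstack([cv2.resize(a[180:380,220:420],(400,400),interpolation=cv2.INTER_CUBIC),cv2.resize(b[170:370,230:430],(400,400),interpolation=cv2.INTER_CUBIC)])
cv2.imwrite("pics/up.png",im)
```

```text
dp [-1.313 -0.067  0.799] rot [0.03333333 0.03333333 0.05      ] tcp [504.1 -67.3  55.5]
[504.97455034 -79.27389622 115.83683923] [-0.25615268  0.6871956  -2.85008332] [-0.75  0.8   1.76  0.86  1.59 -1.12] 0.5061153547873725 43.2665759709198 4.8333
```

View pics/up.png

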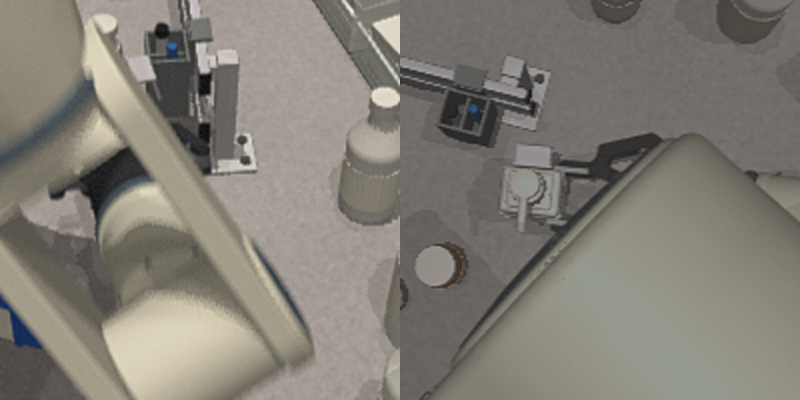

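The composite shows the bottle upright in the grip (top view, body at (530,190)) and clear of the penlight holder. In the side view the arm hides it. Lowering.

Call:
{"op": "play_rows", "data": {
  "dp": [
    [-0.25,-0.02,0.09],
    [-0.55,-0.04,0.2],
    [-0.85,-0.05,0.31],
    [-1.12,-0.05,0.41],
    [-1.27,-0.05,0.46]
  ],
  "rot": [
    [0,0,0],
    [0,0,0],
    [0,0.04,0],
    [0.03,0.04,0.05],
    [0.03,0.04,0.05]
  ]
}}

```text
clock: 5.35
eef_pos: [503.0, -78.6, 61.2]
tcp_rot: [-3.137, -1.217, 1.453]
contact_force: [-0.5, 0.8, -3.6]
opening: 0.502
grasp_force: 43.3
```

Call:
{"op": "play_rows", "data": {
  "dp": [
    [-0.04,0,0.014],
    [-0.08,0,0.028],
    [-0.12,0,0.042],
    [-0.16,0,0.056],
    [-0.16,0,0.056]
  ],
  "rot": [
    [0,0,0],
    [0,0,0],
    [0,0,0],
    [0,0,0],
    [0,0,0]
  ]
}}

```text
clock: 5.77
eef_pos: [503.1, -79.2, 55.8]
tcp_rot: [-3.14, -1.218, 1.455]
contact_force: [0.8, 1.1, -3.8]
opening: 0.506
grasp_force: 43.3
```

Call:
{"op": "play_rows", "data": {
  "dp": [
    [-0.04,0,0.014],
    [-0.08,0,0.028],
    [-0.12,0,0.042],
    [-0.14,0,0.05],
    [-0.14,0,0.05]
  ],
  "rot": [
    [0,0,0],
    [0,0,0],
    [0,0,0],
    [0,0,0],
    [0,0,0]
  ]
}}

```text
clock: 6.18
eef_pos: [503.1, -79.3, 50.2]
tcp_rot: [-3.14, -1.219, 1.454]
contact_force: [-1.4, -1.6, 0.9]
opening: 0.504
grasp_force: 43.8
```

Call:
{"op": "play_rows", "data": {
  "dp": [
    [-0.02,0,0.007],
    [-0.03,0,0.01],
    [-0.03,0,0.01],
    [-0.03,0,0.01],
    [-0.03,0,0.01]
  ],
  "rot": [
    [0,0,0],
    [0,0,0],
    [0,0,0],
    [0,0,0],
    [0,0,0]
  ]
}}

```text
clock: 6.6
eef_pos: [503.0, -79.5, 49.9]
tcp_rot: [3.142, -1.22, 1.456]
contact_force: [-2.3, -6.3, 6.8]
opening: 0.504
grasp_force: 44.6
```

Call:
{"op": "play_rows", "data": {
  "dp": [
    [0,0,0],
    [0,0,0],
    [0,0,0],
    [0,0,0],
    [0,0,0]
  ],
  "rot": [
    [0,0,0],
    [0,0,0],
    [0,0,0],
    [0,0,0],
    [0,0,0]
  ],
  "fingers": 0.95
}}

```text
clock: 7.02
eef_pos: [503.0, -79.0, 48.5]
tcp_rot: [-3.139, -1.219, 1.454]
contact_force: [0.3, 0.7, -0.6]
opening: 0.948
grasp_force: 0.0
```

Call:
{"op": "play_rows", "data": {
  "dp": [
    [0,0,-0.3],
    [0,0,-0.8],
    [0,0,-1.4],
    [0,0,-2.1],
    [0,0,-2.8]
  ],
  "rot": [
    [0,0,0],
    [0,0,0],
    [0,0,0],
    [0,0,0],
    [0,0,0]
  ]
}}

```text
clock: 7.43
eef_pos: [490.5, -185.2, 87.8]
tcp_rot: [-3.138, -1.218, 1.453]
contact_force: [1.8, -0.2, 0.2]
opening: 0.949
grasp_force: 0.0
```

Call:
{"op": "play_rows", "data": {
  "dp": [
    [0.9,0,-0.35],
    [1.8,0,-0.7],
    [2.7,0,-1.0],
    [3.6,0,-1.35],
    [4.5,0,-1.7]
  ],
  "rot": [
    [0,0,0],
    [0,-1,0],
    [0,-2,0],
    [0,-3,0],
    [0,-4,0]
  ]
}}

```text
clock: 7.85
eef_pos: [490.6, -186.5, 281.9]
tcp_rot: [-3.141, -0.794, 1.453]
contact_force: [1.2, -1.1, -0.0]
opening: 0.952
grasp_force: 0.0
```

Call:
{"op": "play_rows", "data": {
  "dp": [
    [0,0,0],
    [0,0,0],
    [0,0,0],
    [0,0,0],
    [0,0,0]
  ],
  "rot": [
    [0,-1.1,0],
    [0,-2.2,0],
    [0,-3.3,0],
    [0,-4.4,0],
    [0,-5.5,0]
  ]
}}

```text
clock: 8.27
eef_pos: [491.3, -186.7, 281.5]
tcp_rot: [3.139, -0.217, 1.455]
contact_force: [0.8, 0.5, -0.2]
opening: 0.947
grasp_force: 0.0
```

Run:
```python
from h import *
from rig import optics
s=go([500,-97,250],pose(-0.116));print(s["eef_pos"],s["tcp_rot"],s["qpos"].round(2))
a=optics.grab_frame("side");b=optics.grab_frame("top")
np.savez("side.npz",**a);np.savez("top.npz",**b)
a=a["color"][:,:,::-1];b=b["color"][:,:,::-1]
im=np.hstack([cv2.resize(a[180:330,220:370],(400,400),interpolation=cv2.INTER_CUBIC),cv2.resize(b[170:320,230:380],(400,400),interpolation=cv2.INTER_CUBIC)])
cv2.imwrite("pics/up2.png",im)
```

```text
dp [ 1.927 -0.046  1.718] rot [-1.6        -1.65       14.93333333] tcp [500. -97. 231.]
[ 491.25318518 -186.67463967  281.50902271] [ 3.13903336 -0.21697666  1.4550425 ] [-0.51  0.17  1.71  0.21  1.35 -0.45]
```

View pics/up2.png

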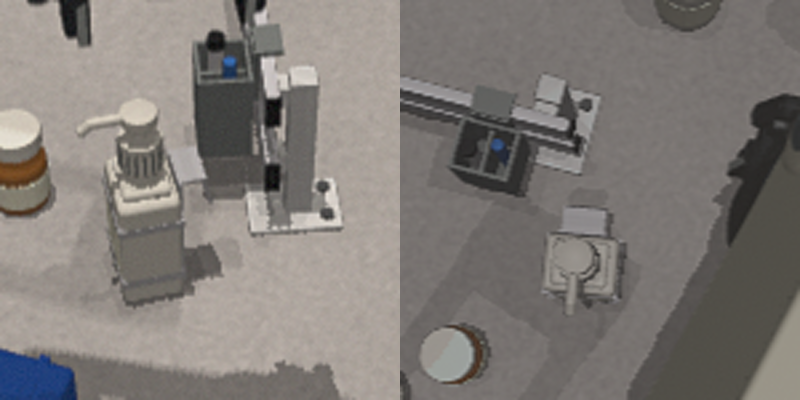

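The bottle stands upright on its own. Its pump head is at side px (272,222) and top px (296,267), and the pill jar and penlight holder are untouched.

Run:
```python
from h import *
print("pump",ray("top",(295.7,266.4),163.5).round(1),ray("side",(272.3,220.5),163.5).round(1))
# body corners at shoulder z~97: crop coords (546,232),(622,240),(545,292),(612,297)
q=[(230+(x-400)/2.667,170+y/2.667) for x,y in [(549,230),(624,239),(544,293),(614,299)]]
print([ray("top",p,97).round(0)[:2].tolist() for p in q])
q=[(230+(x-400)/2.667,170+y/2.667) for x,y in [(565,207),(607,211)]]
print("hook",[ray("top",p,100).round(0)[:2].tolist() for p in q])
```

```text
pump [497.8 -93.6 163.5] [501.2 -95.2 163.5]
[[524.0, -69.0], [518.0, -126.0], [476.0, -67.0], [473.0, -119.0]]
hook [[541.0, -81.0], [539.0, -113.0]]
```

Call:
{"op": "play_rows", "data": {
  "dp": [
    [0,0,0],
    [0,0,0],
    [0,0,0],
    [0,0,0],
    [0,0,0]
  ],
  "rot": [
    [0,-1.1,0],
    [0,-2.07,0],
    [0,-2.07,0],
    [0,-2.07,0],
    [0,-2.07,0]
  ]
}}

```text
clock: 8.78
eef_pos: [490.7, -185.6, 279.2]
tcp_rot: [-3.139, -0.01, 1.456]
contact_force: [0.4, -0.1, -0.6]
opening: 0.948
grasp_force: 0.0
```

Call:
{"op": "play_rows", "data": {
  "dp": [
    [0,0,0],
    [0,0,0],
    [0.3,0,0],
    [0.6,0,0],
    [1,0,0]
  ],
  "rot": [
    [0,0,1.1],
    [0,0,2.2],
    [0,0,3.3],
    [0,0,4.4],
    [0,0,5.5]
  ]
}}

```text
clock: 9.2
eef_pos: [495.1, -147.0, 279.2]
tcp_rot: [-3.134, -0.006, 0.871]
contact_force: [-0.1, -0.6, 0.5]
opening: 0.951
grasp_force: 0.0
```

Call:
{"op": "play_rows", "data": {
  "dp": [
    [0,0,0],
    [0,0,0],
    [0,0,0],
    [0,0,0],
    [0,0,0]
  ],
  "rot": [
    [0,0,1.1],
    [0,0,2.2],
    [0,0,3.3],
    [0,0,4.4],
    [0,0,5.5]
  ]
}}

```text
clock: 9.62
eef_pos: [495.2, -146.8, 279.2]
tcp_rot: [-3.132, -0.001, 0.296]
contact_force: [-0.7, 0.0, -0.9]
opening: 0.953
grasp_force: 0.0
```

Call:
{"op": "play_rows", "data": {
  "dp": [
    [0,0,0],
    [0,0,0],
    [0,0,0],
    [0,0,0],
    [0,0,0]
  ],
  "rot": [
    [0,0,1],
    [0,0,2],
    [0,0,3],
    [0,0,4],
    [0,0,4]
  ]
}}

```text
clock: 10.03
eef_pos: [495.2, -146.9, 279.3]
tcp_rot: [-3.133, 0.003, -0.122]
contact_force: [0.2, -0.8, 0.1]
opening: 0.95
grasp_force: 0.0
```

Run:
```python
from h import *
s=go([500,-97,250],pose(-0.116));print(s["eef_pos"],s["tcp_rot"],s["qpos"].round(2))
```

```text
dp [-0.028 -1.241  1.218] rot [-0.08333333  0.03333333 -0.05      ] tcp [500. -97. 231.]
[ 495.16424136 -146.87610733  279.26392328] [-3.13253135e+00  2.71927306e-03 -1.21621582e-01] [-0.3   0.11  1.76  0.01  1.27  1.39]
```

Call:
{"op": "play_rows", "data": {
  "dp": [
    [-0.01,-0.4,0],
    [-0.03,-0.9,0.2],
    [-0.04,-1.28,0.7],
    [-0.04,-1.28,1.4],
    [-0.04,-1.28,2.1]
  ],
  "rot": [
    [0,0,0],
    [-0.08,0.03,-0.05],
    [-0.08,0.03,-0.05],
    [-0.08,0.03,-0.05],
    [-0.08,0.03,-0.05]
  ]
}}

```text
clock: 10.45
eef_pos: [500.3, -94.1, 195.6]
tcp_rot: [3.141, -0.003, -0.106]
contact_force: [-0.3, -0.0, -0.3]
opening: 0.951
grasp_force: 0.0
```

Call:
{"op": "play_rows", "data": {
  "dp": [
    [0,0,0.5],
    [0,0,1],
    [0,0,1.5],
    [0,0,1.9],
    [0,0,2.1]
  ],
  "rot": [
    [0,0,0],
    [0,0,0],
    [0,0,0],
    [0,0,0],
    [0,0,0]
  ]
}}

```text
clock: 10.87
eef_pos: [498.5, -94.8, 109.8]
tcp_rot: [3.141, 0.002, -0.108]
contact_force: [-0.4, -0.6, -0.4]
opening: 0.947
grasp_force: 0.0
```

Call:
{"op": "play_rows", "data": {
  "dp": [
    [0,0,0],
    [0,0,0],
    [0,0,0],
    [0,0,0],
    [0,0,0]
  ],
  "rot": [
    [0,0,0],
    [0,0,0],
    [0,0,0],
    [0,0,0],
    [0,0,0]
  ],
  "fingers": 0.1,
  "grip_force": 50
}}

```text
clock: 11.28
eef_pos: [500.8, -94.2, 113.2]
tcp_rot: [3.14, -0.004, -0.109]
contact_force: [-0.6, 0.4, 3.0]
opening: 0.271
grasp_force: 48.7
```

Call:
{"op": "play_rows", "data": {
  "dp": [
    [0,0,0],
    [0,0,0],
    [0,0,0],
    [0,0,0],
    [0,0,0]
  ],
  "rot": [
    [0,0,0],
    [0,0,0],
    [0,0,0],
    [0,0,0],
    [0,0,0]
  ]
}}

```text
clock: 11.7
eef_pos: [500.4, -94.1, 112.4]
tcp_rot: [3.14, -0.003, -0.109]
contact_force: [0.4, 1.0, 2.8]
opening: 0.271
grasp_force: 48.8
```

Call:
{"op": "play_rows", "data": {
  "dp": [
    [0,0,-0.2],
    [0,0,-0.6],
    [0,0,-1.2],
    [0,0,-1.8],
    [0,0,-2.25]
  ],
  "rot": [
    [0,0,0],
    [0,0,0],
    [0,0,0],
    [0,0,0],
    [0,0,0]
  ]
}}

```text
clock: 12.12
eef_pos: [499.2, -94.0, 203.5]
tcp_rot: [3.14, -0.001, -0.109]
contact_force: [0.3, -0.7, -3.5]
opening: 0.269
grasp_force: 51.3
```

Call:
{"op": "play_rows", "data": {
  "dp": [
    [-0.04,-0.3,0],
    [-0.1,-0.9,0],
    [-0.17,-1.6,0],
    [-0.25,-2.3,0],
    [-0.32,-3,0]
  ],
  "rot": [
    [0,0,0],
    [0,0,0.2],
    [0,0,0.4],
    [0,0,0.7],
    [0,0,1]
  ]
}}

```text
clock: 12.53
eef_pos: [498.6, 28.2, 200.7]
tcp_rot: [3.14, 0.0, -0.216]
contact_force: [0.6, -0.3, -5.2]
opening: 0.269
grasp_force: 51.2
```

Call:
{"op": "play_rows", "data": {
  "dp": [
    [-0.1,-0.6,0],
    [0,-1.1,0],
    [0.3,-1.6,0],
    [0.5,-2,0],
    [0.5,-2,0]
  ],
  "rot": [
    [0,0,0.2],
    [0,0,0.2],
    [0,0,0.2],
    [0,0,0.2],
    [0,0,0.2]
  ]
}}

```text
clock: 12.95
eef_pos: [537.7, 103.5, 200.7]
tcp_rot: [3.141, -0.002, -0.234]
contact_force: [0.8, -1.6, -3.2]
opening: 0.267
grasp_force: 51.3
```

Run:
```python
from h import *
from rig import optics,telemetry
s=go([610.9,102.3,215],pose(-0.238));print(s["eef_pos"],s["tcp_rot"],s["qpos"].round(2),s["contact_force"],s["wrist_torque"])
s=telemetry.sense();f=optics.grab_frame("wrist");np.savez("wrist.npz",**f,p=s["eef_pos"],r=s["tcp_rot"])
a=optics.grab_frame("side");b=optics.grab_frame("top")
np.savez("side.npz",**a);np.savez("top.npz",**b)
im=np.zeros((600,800,3),np.uint8)
im[:300,:400]=cv2.resize(f["color"],(400,300))[:,:,::-1]
k=cv2.resize(a["color"][110:260,220:420][:,:,::-1],(400,300),interpolation=cv2.INTER_CUBIC);im[:300,400:]=k
im[300:,:]=cv2.resize(b["color"][145:295,110:310][:,:,::-1],(400,300),interpolation=cv2.INTER_CUBIC).repeat(1,0) if 0 else np.hstack([cv2.resize(b["color"][145:295,110:310][:,:,::-1],(400,300),interpolation=cv2.INTER_CUBIC),np.zeros((300,400,3),np.uint8)])
im[300:,400:]=cv2.resize(f["color"][100:400,120:520][:,:,::-1],(400,300))
cv2.imwrite("pics/h1.png",im)
```

```text
dp [ 1.788 -0.393  0.121] rot [ 0.         -0.01666667  0.05      ] tcp [610.9 102.3 196. ]
[537.66904512 103.54749082 200.72235837] [ 3.14115437e+00 -1.90684312e-03 -2.33535852e-01] [ 0.19  0.23  1.8  -0.    1.11  1.99] [ 0.78908525 -1.64476231 -3.20883762] [-0.40289625 -0.00874555 -0.03608012]
```

View pics/h1.png

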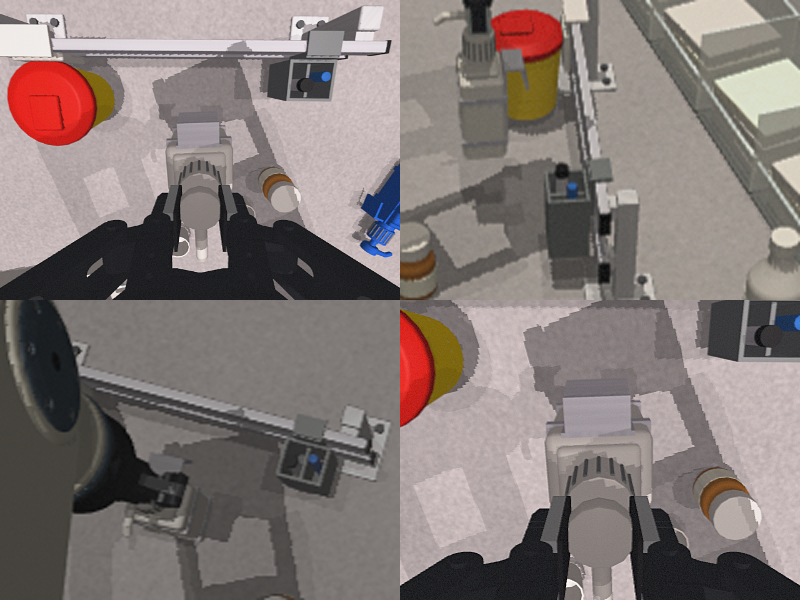

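The composite shows the bottle held upright by the collar. The wrist view has the hook bridge at full-frame px x 285–356, y 195–236, and the rail's top face at about y 62–85, almost parallel. The sharps box is left (to x≈152) and the penlight holder right (from x≈430). Next I'll measure the edges.

Run:
```python
from h import *
f=np.load("wrist.npz");g=cv2.cvtColor(f["color"],cv2.COLOR_RGB2GRAY)
for x in (170,220,270,320,370,420): print(x,g[54:104,x].tolist())
for x in (300,320,340): print("hook",x,188,g[188:244,x].tolist())
print("sharps lid R",wray((152,155),122).round(1),"penl L",wray((429,130),125).round(1))
```

```text
170 [188, 186, 183, 184, 186, 177, 184, 175, 196, 219, 219, 216, 218, 219, 220, 220, 219, 220, 221, 219, 219, 219, 219, 220, 221, 217, 163, 78, 90, 92, 89, 106, 150, 175, 192, 167, 84, 88, 92, 91, 89, 92, 89, 90, 104, 82, 87, 88, 90, 92]
220 [185, 183, 182, 184, 186, 187, 192, 193, 155, 214, 224, 221, 218, 219, 221, 220, 220, 222, 222, 223, 222, 222, 221, 221, 223, 226, 200, 98, 82, 92, 89, 91, 131, 197, 194, 189, 116, 83, 88, 119, 163, 162, 161, 159, 159, 158, 154, 149, 150, 145]
270 [192, 188, 191, 189, 192, 196, 193, 196, 173, 205, 226, 221, 220, 220, 221, 217, 221, 221, 222, 221, 223, 222, 221, 222, 225, 227, 215, 137, 83, 92, 93, 89, 124, 154, 182, 199, 165, 70, 86, 90, 148, 167, 157, 157, 156, 156, 158, 160, 158, 162]
320 [194, 192, 196, 194, 192, 191, 194, 191, 181, 169, 224, 224, 221, 217, 218, 218, 220, 219, 221, 223, 223, 221, 221, 218, 220, 227, 227, 192, 76, 86, 95, 89, 98, 131, 193, 199, 186, 92, 87, 90, 141, 163, 158, 153, 160, 165, 149, 83, 91, 93]
370 [186, 186, 182, 181, 180, 189, 185, 186, 186, 168, 216, 225, 221, 219, 220, 222, 195, 170, 180, 187, 153, 152, 154, 15
[... 594 characters left out ...]
51, 150, 151, 149, 159, 166, 168, 172, 173, 175, 180]
hook 320 188 [116, 110, 110, 111, 115, 108, 105, 99, 131, 173, 163, 161, 160, 158, 157, 160, 163, 162, 160, 161, 158, 160, 155, 157, 155, 161, 156, 158, 156, 156, 155, 155, 151, 154, 155, 152, 156, 160, 159, 160, 158, 158, 155, 153, 149, 147, 140, 129, 143, 149, 153, 154, 155, 159, 158, 163]
hook 340 188 [113, 106, 107, 111, 109, 109, 101, 117, 168, 168, 164, 161, 162, 160, 158, 167, 164, 159, 162, 163, 159, 158, 157, 155, 155, 155, 160, 156, 152, 154, 152, 154, 157, 157, 154, 155, 159, 160, 159, 158, 159, 158, 146, 134, 135, 138, 135, 137, 146, 154, 155, 156, 158, 161, 163, 139]
sharps lid R [617.6 194.5 122. ] penl L [592.   22.3 125. ]
```

Run:
```python
from h import *
f=np.load("wrist.npz");g=cv2.cvtColor(f["color"],cv2.COLOR_RGB2GRAY).astype(float)
def edge(xs,r0,r1,sign):
    o=[]
    for x in xs:
        c=g[r0:r1,x-1:x+2].mean(1);d=sign*np.diff(c);i=d.argmax();i=min(max(i,1),len(d)-2)
        den=d[i-1]-2*d[i]+d[i+1];o.append(r0+i+.5+(0.5*(d[i-1]-d[i+1])/den if den else 0))
    return np.array(o)
def line(xs,ys,z,n):
    P=np.array([wray((x,y),z)[:2] for x,y in zip(xs,ys)]);k=np.polyfit(P[:,1],P[:,0],1);r=P[:,0]-np.polyval(k,P[:,1]);m=abs(r)<1
    k=np.polyfit(P[m,1],P[m,0],1);print(n,"k",k.round(4),"yaw",-np.arctan(k[0]).round(4),"res",r[m].std().round(2),m.sum());return k
xs=np.arange(150,350,10)
kf=line(xs,edge(xs,74,90,-1),135,"rail front");kb=line(xs,edge(xs,58,70,1),135,"rail back")
hx=np.arange(288,354,5);e=edge(hx,190,202,1);print(e.round(1))
kh=line(hx,e,191,"hook back")
for n,k in(("f",kf),("b",kb)): print(n,"x at y=95",np.polyval(k,95).round(1))
print("hook back mid",wray((320,196.2),191).round(1), "sides",wray((286,215),191).round(1),wray((356,215),191).round(1))
r=g[208:224].mean(0);print("cols",r[276:296].round().tolist(),r[346:366].round().tolist())
```

```text
rail front k [2.465000e-01 6.134934e+02] yaw -0.2417 res 0.06 20
rail back k [2.479000e-01 6.230238e+02] yaw -0.243 res 0.08 20
[197.3 197.1 196.7 196.6 196.5 196.4 196.3 195.7 195.6 195.5 195.4 195.3
 194.9 196.5]
hook back k [2.104000e-01 5.581902e+02] yaw -0.2073 res 0.2 14
f x at y=95 636.9
b x at y=95 646.6
hook back mid [578.1  94.7 191. ] sides [573.  112.7 191. ] [565.2  79.9 191. ]
cols [119.0, 113.0, 110.0, 108.0, 107.0, 106.0, 103.0, 117.0, 150.0, 157.0, 156.0, 155.0, 155.0, 155.0, 155.0, 156.0, 155.0, 155.0, 156.0, 155.0] [156.0, 157.0, 158.0, 160.0, 146.0, 111.0, 106.0, 110.0, 111.0, 111.0, 111.0, 110.0, 112.0, 114.0, 120.0, 136.0, 149.0, 157.0, 157.0, 155.0]
```

Call:
{"op": "play_rows", "data": {
  "dp": [
    [0.3,-0.1,0],
    [0.8,-0.25,0],
    [1.25,-0.4,0],
    [1.55,-0.46,0],
    [1.68,-0.46,0]
  ],
  "rot": [
    [0,0,0.1],
    [0,0,0.2],
    [0,0,0.33],
    [0,0,0.33],
    [0,0,0.33]
  ]
}}

```text
clock: 13.52
eef_pos: [607.0, 102.2, 201.4]
tcp_rot: [3.14, -0.002, -0.271]
contact_force: [-0.9, -0.0, -3.7]
opening: 0.266
grasp_force: 51.2
```

Call:
{"op": "play_rows", "data": {
  "dp": [
    [0.03,0,0],
    [0.03,0,0],
    [0.03,0,0]
  ],
  "rot": [
    [0,0,0],
    [0,0,0],
    [0,0,0]
  ]
}}

```text
clock: 13.77
eef_pos: [606.3, 102.2, 201.7]
tcp_rot: [3.14, -0.001, -0.27]
contact_force: [0.9, 0.7, -4.3]
opening: 0.269
grasp_force: 51.3
```

Run:
```python
from h import *
from rig import optics,telemetry
s=telemetry.sense();f=optics.grab_frame("wrist");np.savez("wrist.npz",**f,p=s["eef_pos"],r=s["tcp_rot"])
print(s["eef_pos"],s["tcp_rot"],s["contact_force"],s["clock"])
a=optics.grab_frame("side");im=np.zeros((600,800,3),np.uint8)
im[:, :400]=cv2.resize(f["color"][90:390,220:420][:,:,::-1],(400,600),interpolation=cv2.INTER_CUBIC)
im[:, 400:]=cv2.resize(a["color"][60:210,240:340][:,:,::-1],(400,600),interpolation=cv2.INTER_CUBIC)
cv2.imwrite("pics/h2.png",im)
```

```text
[606.29152457 102.17036962 201.72927381] [ 3.13984276e+00 -1.14972753e-03 -2.70056593e-01] [ 0.86342332  0.69188705 -4.3228503 ] 13.7667
```

View pics/h2.png

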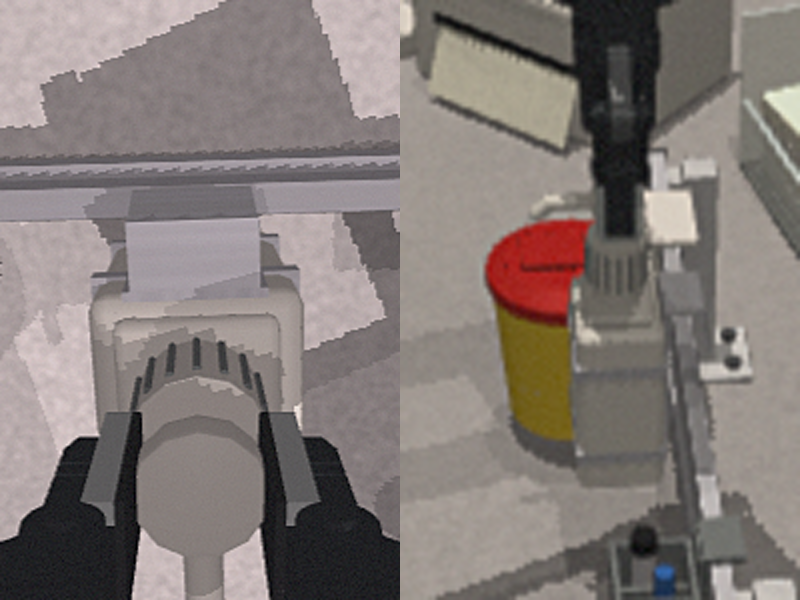

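Run:
```python
from h import *
f=np.load("wrist.npz");g=cv2.cvtColor(f["color"],cv2.COLOR_RGB2GRAY).astype(float)
for x in (150,240,380,440): print(x,174,g[174:206,x].astype(int).tolist())
for x in (290,300,315,330,345): print("hook",x,190,g[190:242,x].astype(int).tolist())
```

```text
150 174 [88, 110, 139, 136, 133, 140, 109, 113, 111, 92, 91, 89, 89, 164, 196, 195, 195, 199, 194, 200, 197, 198, 198, 198, 194, 193, 195, 204, 200, 83, 101, 104]
240 174 [154, 156, 122, 108, 114, 112, 95, 95, 97, 98, 100, 156, 158, 150, 149, 151, 150, 155, 149, 152, 156, 149, 155, 151, 154, 144, 129, 182, 177, 173, 170, 169]
380 174 [108, 116, 92, 94, 93, 95, 117, 159, 157, 152, 147, 151, 152, 147, 152, 150, 153, 153, 150, 150, 153, 137, 134, 187, 183, 179, 178, 177, 177, 178, 180, 174]
440 174 [99, 96, 97, 91, 94, 222, 234, 225, 223, 210, 213, 214, 214, 216, 217, 204, 206, 202, 209, 214, 132, 50, 62, 58, 60, 59, 59, 55, 61, 53, 56, 53]
hook 290 190 [109, 115, 108, 109, 108, 110, 105, 114, 113, 99, 91, 181, 167, 162, 161, 166, 160, 159, 163, 166, 162, 164, 161, 161, 160, 158, 157, 153, 157, 160, 159, 156, 158, 158, 158, 158, 157, 157, 158, 160, 162, 161, 164, 158, 159, 155, 156, 157, 156, 153, 152, 164]
hook 300 190 [111, 107, 106, 111, 108, 107, 110, 112, 110, 99, 129, 173, 165, 162, 163, 161, 160, 162, 165, 167, 163, 163, 162, 162, 160, 160, 157, 158, 158, 162, 159, 158, 157, 159,
[... 209 characters left out ...]
167, 159, 162, 159, 157, 160, 158, 159, 159, 160, 160, 157, 156, 158, 158, 155, 161, 164, 161, 159, 163, 162, 160, 159, 155, 158, 160, 160, 139, 148, 150]
hook 330 190 [107, 108, 110, 105, 108, 111, 102, 95, 95, 144, 175, 166, 167, 165, 166, 163, 164, 168, 164, 163, 163, 165, 160, 162, 164, 158, 160, 160, 162, 159, 158, 157, 160, 156, 157, 154, 157, 161, 164, 163, 165, 139, 141, 140, 140, 138, 137, 137, 135, 140, 153, 154]
hook 345 190 [104, 108, 104, 106, 108, 111, 109, 100, 102, 180, 170, 164, 166, 165, 161, 161, 170, 167, 167, 168, 164, 160, 162, 160, 161, 159, 163, 161, 159, 160, 160, 158, 158, 157, 160, 161, 165, 140, 142, 145, 142, 143, 144, 141, 138, 140, 139, 141, 139, 152, 152, 153]
```

Run:
```python
from h import *
zt=201.7-112.4+100+2.5
def ln(pts,z):
    P=np.array([wray(p,z)[:2] for p in pts]);k=np.polyfit(P[:,1],P[:,0],1);return k
kf=ln([(150,202.6),(240,199.9),(380,195.9),(440,193.9)],135);kb=ln([(150,187),(240,184.5),(380,180.6),(440,178.6)],135)
kh=ln([(290,200.5),(300,199.9),(315,199.4),(330,198.8),(345,198.4)],zt)
print(kf,kb,kh)
b=wray((317.5,199.3),zt);print("back mid",b)
n=np.array([np.cos(.242),-np.sin(.242)])
for k in(kf,kb): print("dist hook back edge to rail edge along n",((np.polyval(k,b[1])-b[0])*n[0]).round(2))
print("front of bridge",[wray((x,y),zt).round(1).tolist() for x,y in((300,238.5),(330,231))])
print("clamps",wray((438,185),135),[wray(p,zt).round(1).tolist() for p in ((283,220),(350,220))])
```

```text
[2.46489161e-01 6.13377331e+02] [2.47806759e-01 6.23051193e+02] [2.38077527e-01 6.22913947e+02]
back mid [645.1652121  93.3718601 191.8      ]
dist hook back edge to rail edge along n -8.52
dist hook back edge to rail edge along n 0.99
front of bridge [[628.8, 106.9, 191.8], [628.5, 91.7, 191.8]]
clamps [624.6241164   22.18706909 135.        ] [[639.9, 112.2, 191.8], [631.2, 80.9, 191.8]]
```

Call:
{"op": "play_rows", "data": {
  "dp": [
    [0.05,0,0],
    [0.105,0,0],
    [0.105,0,0.1],
    [0.105,0,0.25],
    [0.105,0,0.4]
  ],
  "rot": [
    [0,0,0],
    [0,0,0],
    [0,0,0],
    [0,0,0],
    [0,0,0]
  ]
}}

```text
clock: 14.28
eef_pos: [611.5, 101.4, 185.4]
tcp_rot: [3.14, -0.002, -0.27]
contact_force: [-0.6, -0.5, -3.4]
opening: 0.27
grasp_force: 51.2
```

Call:
{"op": "play_rows", "data": {
  "dp": [
    [0,0,0.1],
    [0,0,0.2],
    [0,0,0.3],
    [0,0,0.4],
    [0,0,0.4]
  ],
  "rot": [
    [0,0,0],
    [0,0,0],
    [0,0,0],
    [0,0,0],
    [0,0,0]
  ]
}}

```text
clock: 14.7
eef_pos: [611.2, 101.3, 169.0]
tcp_rot: [3.14, -0.001, -0.27]
contact_force: [0.1, 0.5, -3.9]
opening: 0.271
grasp_force: 51.2
```

Call:
{"op": "play_rows", "data": {
  "dp": [
    [0,0,0.06],
    [0,0,0.12],
    [0,0,0.18],
    [0,0,0.24],
    [0,0,0.24]
  ],
  "rot": [
    [0,0,0],
    [0,0,0],
    [0,0,0],
    [0,0,0],
    [0,0,0]
  ]
}}

```text
clock: 15.12
eef_pos: [611.4, 101.3, 159.9]
tcp_rot: [3.14, -0.002, -0.27]
contact_force: [0.3, 0.5, -3.9]
opening: 0.267
grasp_force: 51.2
```

Run:
```python
from h import *
from rig import optics,telemetry
s=telemetry.sense();f=optics.grab_frame("wrist");np.savez("wrist.npz",**f,p=s["eef_pos"],r=s["tcp_rot"])
print(s["eef_pos"],s["contact_force"],s["wrist_torque"])
g=cv2.cvtColor(f["color"],cv2.COLOR_RGB2GRAY).astype(int)
for x in (150,240,400): print(x,180,g[180:215,x].tolist())
for x in (290,315,345): print("hook",x,180,g[180:215,x].tolist())
```

```text
[611.4066586  101.28634527 159.93648991] [ 0.33272895  0.49451726 -3.9230843 ] [ 0.02969807 -0.02673626  0.00105452]
150 180 [93, 92, 93, 93, 97, 93, 91, 91, 93, 109, 111, 112, 111, 110, 113, 113, 112, 113, 113, 115, 102, 93, 92, 95, 92, 90, 93, 131, 190, 202, 200, 198, 201, 197, 201]
240 180 [92, 98, 119, 95, 95, 93, 106, 155, 156, 156, 158, 103, 115, 115, 112, 115, 116, 103, 98, 95, 97, 98, 96, 93, 90, 154, 157, 157, 153, 152, 153, 154, 152, 151, 154]
400 180 [96, 90, 155, 163, 154, 155, 156, 116, 111, 111, 113, 114, 113, 94, 97, 96, 96, 97, 96, 94, 134, 156, 159, 154, 151, 151, 152, 151, 151, 152, 152, 152, 152, 151, 151]
hook 290 180 [97, 98, 95, 102, 110, 114, 117, 110, 111, 114, 109, 108, 108, 112, 106, 109, 114, 115, 108, 91, 176, 172, 166, 162, 164, 162, 162, 164, 165, 164, 165, 165, 162, 159, 157]
hook 315 180 [98, 96, 105, 109, 112, 114, 112, 111, 114, 111, 112, 111, 111, 111, 108, 111, 115, 104, 90, 169, 173, 166, 165, 166, 164, 165, 163, 169, 167, 165, 167, 162, 160, 161, 160]
hook 345 180 [98, 104, 111, 111, 113, 110, 113, 114, 111, 109, 110, 110, 109, 111, 111, 113, 109, 89, 182, 170, 168, 166, 165, 165, 162, 167, 170, 169, 170, 166, 163, 164, 161, 161, 157]
```

Call:
{"op": "play_rows", "data": {
  "dp": [
    [0,0,0.06],
    [0,0,0.12],
    [0,0,0.18],
    [0,0,0.24],
    [0,0,0.24]
  ],
  "rot": [
    [0,0,0],
    [0,0,0],
    [0,0,0],
    [0,0,0],
    [0,0,0]
  ]
}}

```text
clock: 15.58
eef_pos: [611.4, 101.2, 150.2]
tcp_rot: [3.14, -0.002, -0.27]
contact_force: [-0.3, -0.5, -3.3]
opening: 0.268
grasp_force: 51.2
```

Call:
{"op": "play_rows", "data": {
  "dp": [
    [0,0,0.03],
    [0,0,0.06],
    [0,0,0.06],
    [0,0,0.06]
  ],
  "rot": [
    [0,0,0],
    [0,0,0],
    [0,0,0],
    [0,0,0]
  ]
}}

```text
clock: 15.92
eef_pos: [611.8, 101.4, 148.7]
tcp_rot: [3.141, -0.003, -0.27]
contact_force: [-1.8, 0.2, -2.2]
opening: 0.268
grasp_force: 51.4
```

Nearly seated, since the rail is starting to take load. I'll go down in small steps to seat it and tug to about 10 N.

Call:
{"op": "play_rows", "data": {
  "dp": [
    [0,0,0.03],
    [0,0,0.05],
    [0,0,0.05],
    [0,0,0.05]
  ],
  "rot": [
    [0,0,0],
    [0,0,0],
    [0,0,0],
    [0,0,0]
  ]
}}

```text
clock: 16.25
eef_pos: [611.7, 101.5, 146.8]
tcp_rot: [3.141, -0.003, -0.27]
contact_force: [-3.3, 1.3, 4.3]
opening: 0.27
grasp_force: 51.9
```

Call:
{"op": "play_rows", "data": {
  "dp": [
    [0,0,0.02],
    [0,0,0.035],
    [0,0,0.035],
    [0,0,0.035],
    [0,0,0.035]
  ],
  "rot": [
    [0,0,0],
    [0,0,0],
    [0,0,0],
    [0,0,0],
    [0,0,0]
  ]
}}

```text
clock: 16.67
eef_pos: [611.7, 101.4, 145.2]
tcp_rot: [3.14, -0.003, -0.27]
contact_force: [-4.8, 2.0, 4.5]
opening: 0.266
grasp_force: 52.0
```

Run:
```python
from h import *
from rig import optics,telemetry
s=telemetry.sense();f=optics.grab_frame("wrist");np.savez("wrist.npz",**f,p=s["eef_pos"],r=s["tcp_rot"])
print(s["eef_pos"],s["contact_force"],s["wrist_torque"])
g=cv2.cvtColor(f["color"],cv2.COLOR_RGB2GRAY).astype(int)
for x in (150,240,400): print(x,180,g[180:225,x].tolist())
for x in (290,315,345): print("hook",x,180,g[180:215,x].tolist())
print("width",g[215,276:292].tolist(),g[215,342:362].tolist())
```

```text
[611.72809989 101.38756975 145.15158111] [-4.79820676  2.0132396   4.48503473] [0.41516764 0.69578638 0.01335405]
150 180 [96, 99, 98, 99, 95, 92, 98, 101, 95, 90, 94, 92, 94, 127, 129, 128, 128, 127, 124, 111, 110, 111, 110, 111, 112, 92, 96, 93, 91, 96, 92, 95, 87, 145, 186, 203, 201, 199, 201, 199, 200, 200, 202, 202, 202]
240 180 [108, 107, 90, 93, 91, 102, 94, 93, 96, 88, 153, 158, 154, 157, 121, 109, 112, 116, 114, 116, 113, 115, 107, 98, 96, 97, 97, 97, 100, 96, 95, 155, 154, 154, 155, 152, 151, 154, 154, 154, 154, 155, 151, 157, 155]
400 180 [94, 97, 99, 97, 96, 118, 160, 159, 158, 121, 126, 131, 110, 116, 113, 116, 114, 111, 95, 96, 95, 97, 99, 98, 97, 96, 136, 153, 158, 155, 151, 153, 151, 153, 151, 152, 151, 152, 151, 153, 151, 151, 153, 153, 161]
hook 290 180 [101, 94, 90, 98, 111, 113, 111, 112, 110, 115, 114, 111, 108, 115, 110, 108, 108, 113, 113, 110, 88, 178, 166, 163, 162, 162, 161, 158, 165, 167, 163, 164, 165, 160, 162]
hook 315 180 [96, 100, 106, 113, 110, 116, 114, 111, 113, 112, 111, 110, 116, 110, 109, 111, 115, 107, 104, 95, 182, 168, 167, 163, 162, 162, 165, 164, 168, 167, 165, 166, 162, 163, 162]
hook 345 180 [100, 109, 114, 116, 118, 115, 110, 117, 114, 106, 109, 109, 110, 109, 113, 114, 110, 107, 118, 181, 170, 168, 166, 164, 163, 164, 167, 168, 168, 169, 166, 162, 161, 163, 162]
width [152, 153, 152, 153, 132, 125, 129, 155, 160, 158, 157, 160, 161, 160, 155, 159] [161, 160, 162, 162, 162, 159, 160, 163, 147, 150, 151, 152, 152, 151, 150, 151, 151, 152, 153, 152]
```

Call:
{"op": "play_rows", "data": {
  "dp": [
    [0,0,0.02],
    [0,0,0.035],
    [0,0,0.035],
    [0,0,0.035],
    [0,0,0.035]
  ],
  "rot": [
    [0,0,0],
    [0,0,0],
    [0,0,0],
    [0,0,0],
    [0,0,0]
  ]
}}

```text
clock: 17.13
eef_pos: [611.7, 101.4, 143.8]
tcp_rot: [3.141, -0.002, -0.27]
contact_force: [-4.5, 3.8, 6.6]
opening: 0.272
grasp_force: 52.1
```

Call:
{"op": "play_rows", "data": {
  "dp": [
    [0,0,0.02],
    [0,0,0.035],
    [0,0,0.035],
    [0,0,0.035],
    [0,0,0.035]
  ],
  "rot": [
    [0,0,0],
    [0,0,0],
    [0,0,0],
    [0,0,0],
    [0,0,0]
  ]
}}

```text
clock: 17.55
eef_pos: [611.6, 101.4, 142.4]
tcp_rot: [3.141, -0.002, -0.27]
contact_force: [-5.9, 2.7, 5.7]
opening: 0.268
grasp_force: 52.2
```

Run:
```python
from h import *
from rig import optics,telemetry
s=telemetry.sense();a=optics.grab_frame("side");np.savez("side.npz",**a);b=optics.grab_frame("top");np.savez("top.npz",**b)
print(s["contact_force"],s["wrist_torque"])
im=np.zeros((600,800,3),np.uint8)
im[:, :400]=cv2.resize(a["color"][80:230,250:350][:,:,::-1],(400,600),interpolation=cv2.INTER_CUBIC)
f=optics.grab_frame("wrist");im[:, 400:]=cv2.resize(f["color"][90:390,220:420][:,:,::-1],(400,600),interpolation=cv2.INTER_CUBIC)
cv2.imwrite("pics/h3.png",im)
```

```text
[-5.86662843  2.70898538  5.67478942] [ 0.47360188  0.82707942 -0.04359673]
```

View pics/h3.png

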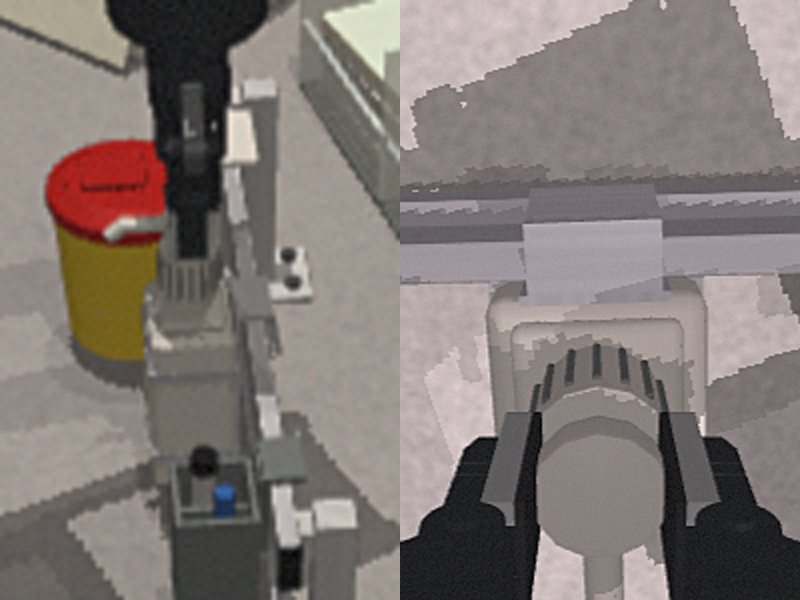

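The hook bridge clearly straddles the rail: tongue behind at crop y 187–220, bridge y 220–302, rail edges y≈240–280. However, the force plateaued at 5–6 N over 5 mm of travel, and the hook looks closer while the pump head looks unchanged. I may be gripping the head and compressing the pump, so I'll check that numerically.

Run:
```python
from h import *
from rig import optics,telemetry
a=cv2.imread("pics/h2.png",0)[:,:400];b=cv2.imread("pics/h3.png",0)[:,400:]
def al(n,x0,y0,x1,y1):
    t=a[y0:y1,x0:x1].astype(np.float32);best=(-1,)
    for s in np.arange(.96,1.09,.005):
        ts=cv2.resize(t,None,fx=s,fy=s);m=cv2.matchTemplate(b.astype(np.float32),ts,cv2.TM_CCOEFF_NORMED);_,v,_,l=cv2.minMaxLoc(m)
        if v>best[0]: best=(v,s,l[0]+ts.shape[1]/2-(x0+x1)/2,l[1]+ts.shape[0]/2-(y0+y1)/2)
    print(n,np.round(best,3))
al("head",145,410,258,590);al("headtop edge",140,400,262,470);al("collar slats",135,330,270,400);al("shoulder",85,270,310,340);al("nozzle",150,520,260,600);al("pads",80,410,135,520)
s=telemetry.sense()
f=optics.grab_frame("wrist")
# predict pixel of tool-frame points: head rim, collar rim in tool frame for grip at h (TCP z above base 112.4)
M=np.linalg.inv(f["mount"])
def pj(p): q=M[:3,:3]@p+M[:3,3];u=f["mtx"]@q;return u[:2]/u[2]
for n,h,rr in(("headtop",163.5,13),("collar top",138,15),("shoulder y",97,28)):
    z=112.4-h
    print(n,[((pj(np.array([x,y,z]))-[220,90])*2).round().tolist() for x,y in((0,-rr),(0,rr),(rr,0),(-rr,0))])
```

```text
head [ 0.942  0.995 -0.5    0.5  ]
headtop edge [0.958 1.    0.    1.   ]
collar slats [0.935 1.05  0.5   9.   ]
shoulder [0.824 1.03  0.5   4.   ]
nozzle [ 0.902  0.975 -0.5    1.   ]
pads [0.98 1.   0.   0.  ]
headtop [[131.0, 499.0], [278.0, 498.0], [205.0, 432.0], [205.0, 562.0]]
collar top [[132.0, 436.0], [276.0, 436.0], [204.0, 369.0], [204.0, 500.0]]
shoulder y [[95.0, 368.0], [311.0, 367.0], [203.0, 262.0], [203.0, 465.0]]
```

The head and pads stay fixed in the tool frame, but the collar and hook moved up about 5 mm. I'll back off 3 mm: a spring-like force means I'm holding the head, while a drop to −3 N means the collar slipped.

Call:
{"op": "play_rows", "data": {
  "dp": [
    [0,0,-0.04],
    [0,0,-0.07],
    [0,0,-0.07],
    [0,0,-0.07]
  ],
  "rot": [
    [0,0,0],
    [0,0,0],
    [0,0,0],
    [0,0,0]
  ]
}}

```text
clock: 18.08
eef_pos: [611.7, 101.3, 145.1]
tcp_rot: [3.141, -0.003, -0.27]
contact_force: [-4.3, 1.7, 3.9]
opening: 0.267
grasp_force: 52.0
```

Run:
```python
from h import *
from rig import optics,telemetry
s=telemetry.sense();f=optics.grab_frame("wrist")["color"];b=cv2.cvtColor(cv2.resize(f[90:390,220:420],(400,600),interpolation=cv2.INTER_CUBIC),cv2.COLOR_RGB2GRAY).astype(np.float32)
print(s["contact_force"],s["wrist_torque"],s["opening"])
a=cv2.imread("pics/h2.png",0)[:,:400]
def al(n,x0,y0,x1,y1):
    t=a[y0:y1,x0:x1].astype(np.float32);best=(-1,)
    for sc in np.arange(.94,1.09,.005):
        ts=cv2.resize(t,None,fx=sc,fy=sc);m=cv2.matchTemplate(b,ts,cv2.TM_CCOEFF_NORMED);_,v,_,l=cv2.minMaxLoc(m)
        if v>best[0]: best=(v,sc,l[0]+ts.shape[1]/2-(x0+x1)/2,l[1]+ts.shape[0]/2-(y0+y1)/2)
    print(n,np.round(best,3))
al("head",145,410,258,590);al("collar slats",135,330,270,400);al("hook",120,215,265,300)
```

```text
[-4.2644593   1.73032108  3.9168019 ] [0.41607806 0.74696925 0.04376841] 0.2671548367121212
head [ 0.948  0.995 -0.5    0.5  ]
collar slats [0.944 1.035 0.5   4.   ]
hook [ 0.842  1.01  -0.5    0.5  ]
```

The force follows the pump spring, so the pads are on the pump head and not on the collar. I'll mend it: lift off the rail without letting go there, stand it on the worktop in front, and retake it lower on the collar.

Call:
{"op": "play_rows", "data": {
  "dp": [
    [0,0,-0.15],
    [0,0,-0.4],
    [0,0,-0.75],
    [0,0,-1.1],
    [0,0,-1.42]
  ],
  "rot": [
    [0,0,0],
    [0,0,0],
    [0,0,0],
    [0,0,0],
    [0,0,0]
  ]
}}

```text
clock: 18.55
eef_pos: [612.0, 100.9, 202.9]
tcp_rot: [3.14, -0.003, -0.27]
contact_force: [0.4, 0.2, -3.3]
opening: 0.27
grasp_force: 51.3
```

Call:
{"op": "play_rows", "data": {
  "dp": [
    [-0.3,0,0],
    [-0.8,0.1,0],
    [-1.3,0.1,0],
    [-1.7,0.1,0],
    [-1.8,0.1,0]
  ],
  "rot": [
    [0,0,0],
    [0,0,0],
    [0,0,0],
    [0,0,0],
    [0,0,0]
  ]
}}

```text
clock: 18.97
eef_pos: [537.8, 116.9, 201.0]
tcp_rot: [3.139, -0.0, -0.269]
contact_force: [-0.0, -0.5, -5.5]
opening: 0.274
grasp_force: 51.3
```

Call:
{"op": "play_rows", "data": {
  "dp": [
    [0,0,0.4],
    [0,0,0.9],
    [0,0,1.4],
    [0,0,1.8],
    [0,0,2.0]
  ],
  "rot": [
    [0,0,0],
    [0,0,0],
    [0,0,0],
    [0,0,0],
    [0,0,0]
  ]
}}

```text
clock: 19.38
eef_pos: [540.1, 116.2, 119.5]
tcp_rot: [3.139, -0.0, -0.269]
contact_force: [-1.1, -0.3, -4.4]
opening: 0.267
grasp_force: 51.3
```

Run:
```python
from h import *
from rig import optics,telemetry
s=telemetry.sense();f=optics.grab_frame("wrist")["color"];b=cv2.cvtColor(cv2.resize(f[90:390,220:420],(400,600),interpolation=cv2.INTER_CUBIC),cv2.COLOR_RGB2GRAY).astype(np.float32)
print(s["contact_force"],s["eef_pos"],s["opening"])
a=cv2.imread("pics/h2.png",0)[:,:400]
def al(n,x0,y0,x1,y1):
    t=a[y0:y1,x0:x1].astype(np.float32);best=(-1,)
    for sc in np.arange(.94,1.09,.005):
        ts=cv2.resize(t,None,fx=sc,fy=sc);m=cv2.matchTemplate(b,ts,cv2.TM_CCOEFF_NORMED);_,v,_,l=cv2.minMaxLoc(m)
        if v>best[0]: best=(v,sc,l[0]+ts.shape[1]/2-(x0+x1)/2,l[1]+ts.shape[0]/2-(y0+y1)/2)
    print(n,np.round(best,3))
al("head",145,410,258,590);al("collar slats",135,330,270,400);al("hook",120,215,265,300)
```

```text
[-1.05926335 -0.27200298 -4.38225358] [540.09758194 116.23101313 119.45162699] 0.267112879863904
head [ 0.962  0.995 -0.5    0.5  ]
collar slats [ 0.95   1.005  0.5   -2.   ]
hook [ 0.934  1.005  0.5   -4.   ]
```

Call:
{"op": "play_rows", "data": {
  "dp": [
    [0,0,0.04],
    [0,0,0.08],
    [0,0,0.12],
    [0,0,0.16],
    [0,0,0.16]
  ],
  "rot": [
    [0,0,0],
    [0,0,0],
    [0,0,0],
    [0,0,0],
    [0,0,0]
  ]
}}

```text
clock: 19.85
eef_pos: [541.6, 116.6, 115.6]
tcp_rot: [3.141, -0.003, -0.27]
contact_force: [-0.5, 1.4, -2.6]
opening: 0.268
grasp_force: 51.3
```

Call:
{"op": "play_rows", "data": {
  "dp": [
    [0,0,0.03],
    [0,0,0.06],
    [0,0,0.06],
    [0,0,0.06]
  ],
  "rot": [
    [0,0,0],
    [0,0,0],
    [0,0,0],
    [0,0,0]
  ]
}}

```text
clock: 20.18
eef_pos: [542.0, 116.8, 113.6]
tcp_rot: [3.141, -0.004, -0.27]
contact_force: [-1.4, 1.0, 3.6]
opening: 0.265
grasp_force: 51.9
```

Call:
{"op": "play_rows", "data": {
  "dp": [
    [0,0,-0.02],
    [0,0,-0.02],
    [0,0,-0.02],
    [0,0,-0.02],
    [0,0,-0.02]
  ],
  "rot": [
    [0,0,0],
    [0,0,0],
    [0,0,0],
    [0,0,0],
    [0,0,0]
  ],
  "fingers": 0.7
}}

```text
clock: 20.6
eef_pos: [541.3, 116.5, 113.6]
tcp_rot: [3.14, -0.002, -0.27]
contact_force: [-0.1, -0.8, 0.4]
opening: 0.7
grasp_force: 0.0
```

Run:
```python
from h import *
from rig import optics,telemetry
s=telemetry.sense();print(s["eef_pos"],s["contact_force"],s["opening"])
fr=optics.grab_frame("wrist");f=fr["color"]
np.savez("wrist.npz",**fr,p=s["eef_pos"],r=s["tcp_rot"])
cv2.imwrite("pics/w_rel.png",f[:,:,::-1])
g=cv2.cvtColor(f,cv2.COLOR_RGB2GRAY)
b=cv2.resize(g[90:390,220:420],(400,600),interpolation=cv2.INTER_CUBIC).astype(np.float32)
a=cv2.imread("pics/h2.png",0)[:,:400]
def al(n,x0,y0,x1,y1):
    t=a[y0:y1,x0:x1].astype(np.float32);best=(-1,)
    for sc in np.arange(.92,1.09,.005):
        ts=cv2.resize(t,None,fx=sc,fy=sc);m=cv2.matchTemplate(b,ts,cv2.TM_CCOEFF_NORMED);_,v,_,l=cv2.minMaxLoc(m)
        if v>best[0]: best=(v,sc,l[0]+ts.shape[1]/2-(x0+x1)/2,l[1]+ts.shape[0]/2-(y0+y1)/2)
    print(n,np.round(best,3))
al("head",145,430,258,560);al("collar slats",135,330,270,400);al("hook",120,215,265,300)
```

```text
[541.26974436 116.54558498 113.64072808] [-0.05217833 -0.78805269  0.43439226] 0.6997483087546961
head [ 0.925  0.995 -7.5    5.5  ]
collar slats [ 0.931  0.995 -4.5    4.   ]
hook [ 0.921  0.995 -4.5    3.   ]
```

Call:
{"op": "play_rows", "data": {
  "dp": [
    [0,0,0.1],
    [0,0,0.2],
    [0,0,0.28],
    [0,0,0.28]
  ],
  "rot": [
    [0,0,0],
    [0,0,0],
    [0,0,0],
    [0,0,0]
  ]
}}

```text
clock: 20.98
eef_pos: [540.7, 116.4, 101.5]
tcp_rot: [3.14, -0.001, -0.27]
contact_force: [0.1, -0.6, 0.9]
opening: 0.701
grasp_force: 0.0
```

Call:
{"op": "play_rows", "data": {
  "dp": [
    [0,0,0],
    [0,0,0],
    [0,0,0],
    [0,0,0],
    [0,0,0]
  ],
  "rot": [
    [0,0,0],
    [0,0,0],
    [0,0,0],
    [0,0,0],
    [0,0,0]
  ],
  "fingers": 0.15,
  "grip_force": 60
}}

```text
clock: 21.4
eef_pos: [541.8, 116.8, 103.0]
tcp_rot: [3.141, -0.003, -0.27]
contact_force: [-1.0, 0.8, 4.5]
opening: 0.295
grasp_force: 58.8
```

Call:
{"op": "play_rows", "data": {
  "dp": [
    [0,0,0],
    [0,0,0],
    [0,0,0]
  ],
  "rot": [
    [0,0,0],
    [0,0,0],
    [0,0,0]
  ]
}}

```text
clock: 21.65
eef_pos: [541.8, 116.8, 103.0]
tcp_rot: [3.141, -0.003, -0.27]
contact_force: [-1.3, 1.4, 5.9]
opening: 0.3
grasp_force: 59.0
```

Opening is now 0.30 against 0.267 before, so the pads are on the wider collar. Lifting and going back over the rail.

Call:
{"op": "play_rows", "data": {
  "dp": [
    [0,0,-0.2],
    [0,0,-0.6],
    [0,0,-1.2],
    [0,0,-1.8],
    [0,0,-2.25]
  ],
  "rot": [
    [0,0,0],
    [0,0,0],
    [0,0,0],
    [0,0,0],
    [0,0,0]
  ]
}}

```text
clock: 22.07
eef_pos: [540.8, 116.5, 193.9]
tcp_rot: [3.14, -0.002, -0.27]
contact_force: [0.7, 0.7, -3.8]
opening: 0.302
grasp_force: 59.4
```

Call:
{"op": "play_rows", "data": {
  "dp": [
    [0.3,0,0],
    [0.7,-0.05,0],
    [1.1,-0.05,0],
    [1.5,-0.05,0],
    [1.65,-0.05,0]
  ],
  "rot": [
    [0,0,0],
    [0,0,0],
    [0,0,0],
    [0,0,0],
    [0,0,0]
  ]
}}

```text
clock: 22.48
eef_pos: [606.9, 100.1, 191.4]
tcp_rot: [3.14, -0.002, -0.27]
contact_force: [0.2, 0.4, -4.2]
opening: 0.295
grasp_force: 59.4
```

Call:
{"op": "play_rows", "data": {
  "dp": [
    [0,0,0],
    [0,0,0],
    [0,0,0]
  ],
  "rot": [
    [0,0,0],
    [0,0,0],
    [0,0,0]
  ]
}}

```text
clock: 22.73
eef_pos: [604.1, 101.0, 191.9]
tcp_rot: [3.14, -0.001, -0.27]
contact_force: [-0.7, -0.5, -4.1]
opening: 0.298
grasp_force: 59.4
```

Run:
```python
from h import *
from rig import optics,telemetry
s=telemetry.sense();fr=optics.grab_frame("wrist");f=fr["color"]
np.savez("wrist.npz",**fr,p=s["eef_pos"],r=s["tcp_rot"])
print(s["contact_force"],s["eef_pos"],s["opening"],s["tcp_rot"])
g=cv2.cvtColor(f,cv2.COLOR_RGB2GRAY).astype(int)
for x in (150,240,390,440): print(x,170,g[170:215,x].tolist())
for x in (290,300,315,330,345): print("hook",x,185,g[185:215,x].tolist())
```

```text
[-0.73421197 -0.54306455 -4.14883988] [604.12201793 101.03599232 191.9059019 ] 0.2977695267178985 [ 3.13966619e+00 -6.66745662e-04 -2.69753623e-01]
150 170 [97, 92, 95, 84, 137, 137, 136, 132, 134, 113, 113, 105, 89, 94, 90, 87, 180, 200, 196, 199, 197, 199, 199, 201, 201, 199, 202, 199, 196, 199, 201, 199, 114, 91, 100, 98, 100, 98, 99, 101, 100, 104, 97, 99, 102]
240 170 [93, 127, 161, 153, 151, 153, 157, 114, 108, 95, 96, 94, 92, 120, 154, 156, 151, 151, 150, 153, 150, 153, 152, 157, 154, 152, 150, 151, 157, 133, 174, 171, 175, 174, 170, 170, 172, 170, 172, 173, 170, 168, 170, 176, 175]
390 170 [153, 156, 108, 117, 103, 96, 98, 97, 88, 153, 162, 156, 152, 151, 153, 153, 151, 153, 153, 153, 150, 152, 150, 156, 155, 123, 170, 169, 164, 160, 157, 158, 159, 158, 155, 153, 155, 152, 154, 159, 163, 163, 165, 161, 159]
440 170 [111, 113, 117, 94, 96, 96, 95, 102, 157, 161, 156, 152, 154, 141, 138, 139, 136, 138, 138, 138, 138, 141, 144, 132, 86, 100, 97, 99, 102, 100, 101, 99, 104, 90, 86, 91, 93, 88, 86, 86, 81, 72, 69, 98, 96]
hook 290 185 [154, 157, 122, 127, 131, 120, 109, 112, 113, 109, 112, 112, 111, 109, 107, 109, 113, 109, 106, 111, 112, 103, 94, 169, 169, 163, 162, 164, 165, 165]
hook 300 185 [127, 104, 112, 113, 111, 106, 109, 112, 112, 109, 111, 114, 111, 110, 110, 111, 110, 109, 113, 112, 108, 97, 116, 181, 167, 166, 162, 161, 160, 160]
hook 315 185 [120, 123, 113, 114, 112, 107, 112, 116, 108, 106, 111, 111, 109, 113, 111, 106, 108, 110, 103, 105, 99, 90, 171, 171, 168, 163, 165, 163, 163, 165]
hook 330 185 [129, 135, 139, 137, 105, 110, 114, 113, 109, 111, 113, 111, 107, 109, 107, 111, 110, 111, 112, 101, 91, 132, 177, 169, 165, 167, 165, 159, 169, 168]
hook 345 185 [138, 139, 139, 115, 107, 110, 114, 111, 108, 110, 110, 109, 108, 109, 109, 105, 112, 113, 112, 102, 92, 181, 170, 167, 167, 167, 163, 164, 168, 168]
```

Run:
```python
from h import *
zt=191.4
def ln(pts,z):
    P=np.array([wray(p,z)[:2] for p in pts]);return np.polyfit(P[:,1],P[:,0],1)
kf=ln([(150,202),(240,199.3),(390,195.2),(440,193.7)],135);kb=ln([(150,185.9),(240,183.2),(390,178.8),(440,177.6)],135)
kh=ln([(290,207.5),(300,207.2),(315,206.5),(330,206),(345,205.5)],zt)
print(kf,kb,kh)
b=wray((317.5,206.5),zt);print("back mid",b)
n=np.array([np.cos(.242),-np.sin(.242)])
for k in(kf,kb): print("edge-back",((np.polyval(k,b[1])-b[0])*n[0]).round(2))
```

```text
[2.47632230e-01 6.13280893e+02] [2.47384218e-01 6.23181041e+02] [2.38062142e-01 6.19290089e+02]
back mid [641.34544711  92.67664888 191.4       ]
edge-back -4.97
edge-back 4.62
```

Call:
{"op": "play_rows", "data": {
  "dp": [
    [0.1,-0.05,0],
    [0.215,-0.106,0],
    [0.215,-0.106,0.1],
    [0.215,-0.106,0.25],
    [0.215,-0.106,0.4]
  ],
  "rot": [
    [0,0,0],
    [0,0,0],
    [0,0,0],
    [0,0,0],
    [0,0,0]
  ]
}}

```text
clock: 23.2
eef_pos: [614.7, 102.9, 176.1]
tcp_rot: [3.14, -0.002, -0.27]
contact_force: [-0.4, 0.1, -4.1]
opening: 0.293
grasp_force: 59.5
```

Call:
{"op": "play_rows", "data": {
  "dp": [
    [0,0,0.1],
    [0,0,0.2],
    [0,0,0.25],
    [0,0,0.25],
    [0,0,0.25]
  ],
  "rot": [
    [0,0,0],
    [0,0,0],
    [0,0,0],
    [0,0,0],
    [0,0,0]
  ]
}}

```text
clock: 23.62
eef_pos: [614.8, 102.8, 166.6]
tcp_rot: [3.14, -0.002, -0.27]
contact_force: [0.6, 0.1, -4.3]
opening: 0.297
grasp_force: 59.5
```

Run:
```python
from h import *
from rig import optics,telemetry
s=telemetry.sense();fr=optics.grab_frame("wrist");f=fr["color"]
np.savez("wrist.npz",**fr,p=s["eef_pos"],r=s["tcp_rot"])
print(s["contact_force"],s["eef_pos"])
g=cv2.cvtColor(f,cv2.COLOR_RGB2GRAY).astype(float)
zt=s["eef_pos"][2]-103+102.5
def edge(xs,r0,r1,sign):
    o=[]
    for x in xs:
        d=sign*np.diff(g[r0:r1,x-1:x+2].mean(1));o.append(r0+d.argmax()+.5)
    return np.array(o)
def ln(xs,ys,z):
    P=np.array([wray((x,y),z)[:2] for x,y in zip(xs,ys)]);k=np.polyfit(P[:,1],P[:,0],1);return k,np.std(P[:,0]-np.polyval(k,P[:,1]))
hx=np.arange(290,350,5);e=edge(hx,198,214,1);print(e);kh,r=ln(hx,e,zt);b=wray((317.5,np.polyval(np.polyfit(hx,e,1),317.5)),zt)
rx=np.r_[140:260:10];print([g[185:225,x].astype(int).tolist() for x in(150,240)])
k=np.array([.2475,618.2]);print("known-rail offset of back edge",((b[0]-np.polyval(k,b[1]))*.971).round(2),kh,r,b)
```

```text
[ 0.59062913  0.14615464 -4.30725311] [614.75907334 102.81187335 166.57751336]
[207.5 206.5 206.5 206.5 206.5 206.5 206.5 206.5 205.5 205.5 205.5 205.5]
[[95, 99, 99, 93, 98, 90, 91, 111, 113, 110, 109, 114, 115, 116, 113, 114, 114, 113, 100, 95, 98, 94, 92, 95, 90, 108, 186, 208, 197, 199, 201, 198, 200, 201, 203, 203, 204, 201, 199, 203], [97, 96, 95, 96, 112, 159, 157, 152, 149, 153, 113, 112, 114, 113, 120, 107, 97, 99, 99, 96, 94, 92, 92, 152, 154, 153, 152, 155, 153, 153, 157, 156, 155, 155, 156, 156, 154, 155, 159, 156]]
known-rail offset of back edge 10.21 [2.45350156e-01 6.28918829e+02] 0.137959594223942 [652.08684237  94.42824665 166.07751336]
```

Call:
{"op": "play_rows", "data": {
  "dp": [
    [-0.03,0,0],
    [-0.03,0,0.1],
    [-0.03,0,0.2],
    [-0.03,0,0.3],
    [-0.03,0,0.35]
  ],
  "rot": [
    [0,0,0],
    [0,0,0],
    [0,0,0],
    [0,0,0],
    [0,0,0]
  ]
}}

```text
clock: 24.08
eef_pos: [613.2, 103.0, 151.8]
tcp_rot: [3.14, -0.002, -0.27]
contact_force: [0.4, -0.0, -3.8]
opening: 0.298
grasp_force: 59.4
```

Call:
{"op": "play_rows", "data": {
  "dp": [
    [0,0,0.06],
    [0,0,0.12],
    [0,0,0.18],
    [0,0,0.22],
    [0,0,0.22]
  ],
  "rot": [
    [0,0,0],
    [0,0,0],
    [0,0,0],
    [0,0,0],
    [0,0,0]
  ]
}}

```text
clock: 24.5
eef_pos: [613.5, 103.1, 143.4]
tcp_rot: [3.14, -0.002, -0.27]
contact_force: [0.2, -0.3, -4.3]
opening: 0.297
grasp_force: 59.5
```

Call:
{"op": "play_rows", "data": {
  "dp": [
    [0,0,0.04],
    [0,0,0.08],
    [0,0,0.1],
    [0,0,0.1],
    [0,0,0.1]
  ],
  "rot": [
    [0,0,0],
    [0,0,0],
    [0,0,0],
    [0,0,0],
    [0,0,0]
  ]
}}

```text
clock: 24.92
eef_pos: [613.7, 103.1, 139.9]
tcp_rot: [3.14, -0.002, -0.27]
contact_force: [0.1, -0.6, -3.7]
opening: 0.297
grasp_force: 59.5
```

Call:
{"op": "play_rows", "data": {
  "dp": [
    [0,0,0.03],
    [0,0,0.05],
    [0,0,0.06],
    [0,0,0.06]
  ],
  "rot": [
    [0,0,0],
    [0,0,0],
    [0,0,0],
    [0,0,0]
  ]
}}

```text
clock: 25.25
eef_pos: [613.5, 103.2, 137.6]
tcp_rot: [3.14, -0.002, -0.27]
contact_force: [-1.7, 0.2, 1.5]
opening: 0.297
grasp_force: 60.0
```

Seated, with the force going from −3.7 to +1.5 N. Tugging in small steps.

Call:
{"op": "play_rows", "data": {
  "dp": [
    [0,0,0.02],
    [0,0,0.03],
    [0,0,0.03],
    [0,0,0.03]
  ],
  "rot": [
    [0,0,0],
    [0,0,0],
    [0,0,0],
    [0,0,0]
  ]
}}

```text
clock: 25.58
eef_pos: [613.4, 103.3, 136.9]
tcp_rot: [3.141, -0.002, -0.27]
contact_force: [-5.2, 1.1, 5.6]
opening: 0.296
grasp_force: 60.8
```

Call:
{"op": "play_rows", "data": {
  "dp": [
    [0,0,0.02],
    [0,0,0.035],
    [0,0,0.035],
    [0,0,0.035],
    [0,0,0.035]
  ],
  "rot": [
    [0,0,0],
    [0,0,0],
    [0,0,0],
    [0,0,0],
    [0,0,0]
  ]
}}

```text
clock: 26.0
eef_pos: [613.4, 103.4, 136.7]
tcp_rot: [3.141, -0.002, -0.27]
contact_force: [-8.1, 0.8, 15.8]
opening: 0.296
grasp_force: 62.3
```

The rail holds: the TCP moved only 0.2 mm. That was 15.8 N, a touch high, so I'll ease to about 10 N, hold, then unload.

Call:
{"op": "play_rows", "data": {
  "dp": [
    [0,0,-0.025],
    [0,0,-0.025],
    [0,0,-0.025],
    [0,0,-0.025],
    [0,0,-0.025]
  ],
  "rot": [
    [0,0,0],
    [0,0,0],
    [0,0,0],
    [0,0,0],
    [0,0,0]
  ]
}}

```text
clock: 26.42
eef_pos: [613.4, 103.4, 136.8]
tcp_rot: [3.141, -0.002, -0.27]
contact_force: [-6.4, 1.7, 7.9]
opening: 0.298
grasp_force: 61.3
```

Call:
{"op": "play_rows", "data": {
  "dp": [
    [0,0,0],
    [0,0,0],
    [0,0,0],
    [0,0,0],
    [0,0,0]
  ],
  "rot": [
    [0,0,0],
    [0,0,0],
    [0,0,0],
    [0,0,0],
    [0,0,0]
  ]
}}

```text
clock: 26.83
eef_pos: [613.4, 103.4, 136.8]
tcp_rot: [3.141, -0.002, -0.27]
contact_force: [-6.2, 0.7, 9.0]
opening: 0.298
grasp_force: 61.3
```

Call:
{"op": "play_rows", "data": {
  "dp": [
    [0,0,-0.03],
    [0,0,-0.04],
    [0,0,-0.04],
    [0,0,-0.04]
  ],
  "rot": [
    [0,0,0],
    [0,0,0],
    [0,0,0],
    [0,0,0]
  ]
}}

```text
clock: 27.17
eef_pos: [613.8, 103.1, 137.4]
tcp_rot: [3.141, -0.003, -0.27]
contact_force: [-0.9, 1.3, 0.4]
opening: 0.296
grasp_force: 60.0
```

Call:
{"op": "play_rows", "data": {
  "dp": [
    [0,0,0],
    [0,0,0],
    [0,0,0],
    [0,0,0],
    [0,0,0]
  ],
  "rot": [
    [0,0,0],
    [0,0,0],
    [0,0,0],
    [0,0,0],
    [0,0,0]
  ],
  "fingers": 0.7
}}

```text
clock: 27.58
eef_pos: [613.9, 103.0, 137.5]
tcp_rot: [3.14, -0.003, -0.27]
contact_force: [-0.1, 0.3, 0.1]
opening: 0.698
grasp_force: 0.0
```

Call:
{"op": "play_rows", "data": {
  "dp": [
    [0,0,-0.3],
    [0,0,-0.8],
    [0,0,-1.4],
    [0,0,-2],
    [0,0,-2.3]
  ],
  "rot": [
    [0,0,0],
    [0,0,0],
    [0,0,0],
    [0,0,0],
    [0,0,0]
  ]
}}

```text
clock: 28.0
eef_pos: [614.9, 103.5, 233.5]
tcp_rot: [-3.141, -0.006, -0.27]
contact_force: [0.1, -0.2, 0.6]
opening: 0.702
grasp_force: 0.0
```

Call:
{"op": "play_rows", "data": {
  "dp": [
    [0,0,0],
    [0,0,0],
    [0,0,0],
    [0,0,0],
    [0,0,0]
  ],
  "rot": [
    [0,0,0],
    [0,0,0],
    [0,0,0],
    [0,0,0],
    [0,0,0]
  ],
  "fingers": 0
}}

```text
clock: 28.42
eef_pos: [612.7, 103.1, 228.0]
tcp_rot: [3.139, -0.0, -0.27]
contact_force: [0.2, 0.3, -0.0]
opening: 0.001
grasp_force: 0.0
```

Call:
{"op": "play_rows", "data": {
  "dp": [
    [0,0,0],
    [0,0,0],
    [0,0,0],
    [0,0,0],
    [0,0,0]
  ],
  "rot": [
    [0,0,0],
    [0,0,0],
    [0,0,0],
    [0,0,0],
    [0,0,0]
  ]
}}

```text
clock: 28.83
eef_pos: [613.5, 103.3, 229.4]
tcp_rot: [3.14, -0.003, -0.27]
contact_force: [0.7, 0.3, 0.1]
opening: 0.001
grasp_force: 0.0
```

Run:
```python
from h import *
from rig import optics,telemetry
s=telemetry.sense();fr=optics.grab_frame("wrist");f=fr["color"]
np.savez("wrist.npz",**fr,p=s["eef_pos"],r=s["tcp_rot"]);cv2.imwrite("pics/hung.png",f[:,:,::-1])
print(s["contact_force"],s["eef_pos"],s["opening"],s["clock"])
a=cv2.imread("pics/h2.png",0)[:,:400]
g=cv2.cvtColor(f,cv2.COLOR_RGB2GRAY).astype(np.float32)
def al(n,x0,y0,x1,y1):
    t=cv2.resize(a,(200,300),interpolation=cv2.INTER_AREA)[y0//2:y1//2,x0//2:x1//2].astype(np.float32);best=(-1,)
    for sc in np.arange(.5,1.05,.01):
        ts=cv2.resize(t,None,fx=sc,fy=sc);m=cv2.matchTemplate(g,ts,cv2.TM_CCOEFF_NORMED);_,v,_,l=cv2.minMaxLoc(m)
        if v>best[0]: best=(v,sc,l[0]+ts.shape[1]/2,l[1]+ts.shape[0]/2)
    print(n,np.round(best,3));return best
al("head",137,400,265,560);al("hook",125,215,265,300);al("slats",135,330,270,400)
M=np.linalg.inv(fr["mount"]);R=Ro.from_euler('xyz',s["tcp_rot"])
def pw(X):
    q=M[:3,:3]@R.inv().apply(np.array(X)-s["eef_pos"])+M[:3,3];u=fr["mtx"]@q;return (u[:2]/u[2]).round(1)
print("pred head top",pw([613.3,103.3,198.5]),"hook bridge",pw([613.3+31*.971,103.3-31*.24,138]))
```

```text
[0.74746848 0.34828146 0.1472814 ] [613.54074136 103.26021996 229.42361731] 0.0006954524379987052 28.8333
head [  0.507   0.86  254.5   243.5  ]
hook [  0.79   0.52 324.   190.  ]
slats [  0.858   0.68  320.    231.   ]
pred head top [321.3 264.5] hook bridge [319.6 192.7]
```

Call:
{"op": "play_rows", "data": {
  "dp": [
    [-0.04,0,0.15],
    [-0.04,0,0.3],
    [-0.04,0,0.45],
    [-0.04,0,0.6],
    [-0.04,0,0.65]
  ],
  "rot": [
    [0,0,0],
    [0,0,0],
    [0,0,0],
    [0,0,0],
    [0,0,0]
  ]
}}

```text
clock: 29.3
eef_pos: [611.3, 103.5, 201.9]
tcp_rot: [3.14, -0.001, -0.27]
contact_force: [-0.7, -0.9, -0.1]
opening: 0.001
grasp_force: 0.0
```

Call:
{"op": "play_rows", "data": {
  "dp": [
    [0,0,0.04],
    [0,0,0.08],
    [0,0,0.12],
    [0,0,0.16],
    [0,0,0.16]
  ],
  "rot": [
    [0,0,0],
    [0,0,0],
    [0,0,0],
    [0,0,0],
    [0,0,0]
  ]
}}

```text
clock: 29.72
eef_pos: [612.0, 103.6, 196.9]
tcp_rot: [3.14, -0.002, -0.27]
contact_force: [0.0, -0.4, -0.2]
opening: -0.001
grasp_force: 0.0
```

Call:
{"op": "play_rows", "data": {
  "dp": [
    [0,0,0.04],
    [0,0,0.08],
    [0,0,0.12],
    [0,0,0.12]
  ],
  "rot": [
    [0,0,0],
    [0,0,0],
    [0,0,0],
    [0,0,0]
  ]
}}

```text
clock: 30.05
eef_pos: [611.9, 103.6, 191.9]
tcp_rot: [3.14, -0.002, -0.27]
contact_force: [-0.9, -0.2, -0.2]
opening: 0.0
grasp_force: 0.0
```

Call:
{"op": "play_rows", "data": {
  "dp": [
    [0,0,0.04],
    [0,0,0.08],
    [0,0,0.12],
    [0,0,0.12]
  ],
  "rot": [
    [0,0,0],
    [0,0,0],
    [0,0,0],
    [0,0,0]
  ]
}}

```text
clock: 30.38
eef_pos: [611.8, 103.6, 187.0]
tcp_rot: [3.14, -0.002, -0.27]
contact_force: [-0.8, -0.4, 0.3]
opening: -0.001
grasp_force: 0.0
```

Run:
```python
from h import *
from rig import optics,telemetry
s=telemetry.sense();print(s["contact_force"],s["eef_pos"])
a=optics.grab_frame("side");T["side"]=a
tip=s["eef_pos"];p=proj("side",tip)[0];h=proj("side",[611.5,103.6,198.5])[0];print("tip px",p,"head px",h,"collar px",proj("side",[612.5,103.4,163])[0])
g=cv2.cvtColor(a["color"],cv2.COLOR_RGB2GRAY)
x=int(round(p[0]));y=int(p[1])
for dx in(-3,0,3): print(x+dx,y-30,g[y-30:y+30,x+dx].tolist())
```

```text
[-0.79550164 -0.36364069  0.27924313] [611.81979218 103.56060633 187.0355332 ]
tip px [296.88553095 133.74302861] head px [296.67490039 128.94250893] collar px [297.33451012 143.61471333]
294 103 [26, 22, 25, 34, 27, 19, 32, 28, 29, 32, 25, 30, 28, 29, 30, 29, 27, 32, 58, 85, 82, 75, 69, 76, 87, 101, 99, 101, 103, 103, 105, 104, 101, 99, 98, 92, 92, 98, 97, 102, 98, 103, 99, 82, 71, 70, 67, 63, 67, 72, 71, 80, 97, 95, 104, 125, 127, 131, 120, 96]
297 103 [28, 30, 27, 36, 28, 27, 32, 33, 32, 25, 29, 22, 33, 27, 31, 28, 21, 31, 56, 89, 75, 69, 65, 72, 86, 100, 101, 101, 104, 102, 103, 105, 103, 102, 99, 88, 98, 98, 97, 101, 99, 99, 100, 87, 68, 71, 69, 72, 68, 68, 70, 77, 91, 99, 105, 125, 128, 137, 119, 102]
300 103 [27, 28, 18, 28, 27, 27, 32, 35, 35, 33, 31, 37, 37, 33, 39, 32, 33, 34, 62, 90, 88, 78, 70, 67, 67, 82, 98, 101, 101, 103, 102, 98, 95, 94, 94, 99, 104, 99, 103, 98, 104, 102, 96, 85, 80, 84, 82, 76, 72, 76, 75, 85, 98, 106, 117, 126, 126, 137, 118, 100]
```

The side camera shows the fingertips just above the head (tips at about row 127, head from row 128), so the real tips sit short of the reported TCP. Continuing down slowly.

Call:
{"op": "play_rows", "data": {
  "dp": [
    [0,0,0.03],
    [0,0,0.06],
    [0,0,0.09],
    [0,0,0.1]
  ],
  "rot": [
    [0,0,0],
    [0,0,0],
    [0,0,0],
    [0,0,0]
  ]
}}

```text
clock: 30.77
eef_pos: [611.9, 103.6, 183.2]
tcp_rot: [3.14, -0.002, -0.27]
contact_force: [-0.9, -0.3, 0.1]
opening: 0.002
grasp_force: 0.0
```

Call:
{"op": "play_rows", "data": {
  "dp": [
    [0,0,0.03],
    [0,0,0.06],
    [0,0,0.09],
    [0,0,0.1]
  ],
  "rot": [
    [0,0,0],
    [0,0,0],
    [0,0,0],
    [0,0,0]
  ]
}}

```text
clock: 31.1
eef_pos: [612.0, 103.6, 179.2]
tcp_rot: [3.14, -0.002, -0.27]
contact_force: [0.7, -0.4, -0.1]
opening: -0.002
grasp_force: 0.0
```

Run:
```python
from h import *
from rig import optics,telemetry
s=telemetry.sense();print(s["contact_force"],s["eef_pos"])
a=optics.grab_frame("side");old=T["side"]["color"].copy()
go_=cv2.cvtColor(old,cv2.COLOR_RGB2GRAY).astype(np.float32);g=cv2.cvtColor(a["color"],cv2.COLOR_RGB2GRAY).astype(np.float32)
for n,(x0,y0,x1,y1) in {"collar":(288,143,308,156),"shoulder":(284,152,312,170),"nozzle":(274,132,292,142),"body":(285,165,312,192)}.items():
    t=go_[y0:y1,x0:x1];m=cv2.matchTemplate(g[y0-15:y1+15,x0-15:x1+15],t,cv2.TM_CCOEFF_NORMED);_,v,_,l=cv2.minMaxLoc(m);print(n,round(v,3),l[0]-15,l[1]-15)
g=g.astype(int)
for y in range(108,150,2): print(y,g[y,270:325:2].tolist())
np.savez("side2.npz",**a)
```

```text
[ 0.67664899 -0.37077265 -0.08735191] [611.95864392 103.57550457 179.2156648 ]
collar 0.511 0 0
shoulder 0.82 0 -1
nozzle 0.807 -1 -2
body 0.875 0 0
108 [149, 149, 152, 153, 156, 155, 154, 155, 157, 160, 60, 19, 22, 19, 24, 29, 24, 74, 216, 212, 215, 167, 92, 100, 98, 153, 151, 155]
110 [155, 152, 151, 153, 150, 152, 152, 155, 157, 157, 102, 28, 29, 33, 30, 27, 18, 104, 213, 208, 211, 215, 90, 98, 100, 156, 152, 153]
112 [154, 156, 156, 153, 152, 154, 151, 153, 155, 154, 159, 47, 20, 32, 28, 32, 58, 182, 210, 206, 208, 213, 92, 100, 96, 155, 154, 151]
114 [150, 156, 155, 148, 151, 152, 130, 150, 152, 149, 164, 83, 33, 30, 26, 34, 102, 214, 208, 208, 208, 214, 93, 97, 97, 159, 154, 152]
116 [146, 105, 78, 73, 68, 70, 72, 72, 69, 73, 83, 83, 24, 19, 29, 40, 98, 209, 210, 210, 208, 212, 107, 97, 98, 154, 153, 155]
118 [70, 57, 75, 70, 68, 75, 75, 79, 75, 73, 71, 86, 37, 23, 23, 36, 103, 192, 206, 210, 210, 214, 134, 96, 97, 157, 153, 154]
120 [74, 67, 74, 75, 70, 73, 67, 74, 73, 71, 75, 90, 34, 26, 28, 30, 97, 162, 155, 151, 154, 152, 108, 97, 98, 157, 158, 154]
122 [75, 76, 76, 73, 72,
[... 1073 characters left out ...]
, 102, 118, 100, 80, 125, 120, 109, 96, 98, 107, 152, 153, 153]
140 [94, 67, 58, 47, 49, 37, 45, 47, 44, 69, 102, 100, 94, 100, 96, 100, 127, 101, 82, 104, 117, 142, 93, 99, 106, 153, 155, 155]
142 [92, 93, 96, 98, 98, 97, 98, 98, 98, 94, 100, 99, 103, 102, 101, 102, 124, 79, 86, 84, 123, 121, 97, 97, 121, 124, 82, 187]
144 [93, 95, 94, 96, 96, 97, 92, 94, 97, 84, 90, 103, 102, 101, 100, 105, 84, 67, 87, 75, 121, 121, 98, 94, 124, 95, 49, 199]
146 [93, 90, 94, 95, 95, 96, 96, 96, 95, 96, 78, 94, 88, 97, 102, 77, 74, 59, 109, 75, 121, 121, 99, 99, 107, 130, 131, 201]
148 [91, 93, 94, 95, 96, 96, 96, 100, 96, 96, 71, 90, 67, 89, 102, 81, 74, 73, 157, 92, 118, 121, 100, 108, 104, 127, 118, 180]
```

Call:
{"op": "play_rows", "data": {
  "dp": [
    [0,0,0.03],
    [0,0,0.06],
    [0,0,0.09],
    [0,0,0.09]
  ],
  "rot": [
    [0,0,0],
    [0,0,0],
    [0,0,0],
    [0,0,0]
  ]
}}

```text
clock: 31.48
eef_pos: [611.9, 103.5, 175.6]
tcp_rot: [3.14, -0.002, -0.27]
contact_force: [-0.2, 0.2, -0.3]
opening: 0.001
grasp_force: 0.0
```

Call:
{"op": "play_rows", "data": {
  "dp": [
    [0,0,0.03],
    [0,0,0.06],
    [0,0,0.09],
    [0,0,0.09]
  ],
  "rot": [
    [0,0,0],
    [0,0,0],
    [0,0,0],
    [0,0,0]
  ]
}}

```text
clock: 31.82
eef_pos: [611.9, 103.5, 172.0]
tcp_rot: [3.14, -0.002, -0.27]
contact_force: [-0.9, 0.6, 0.0]
opening: -0.002
grasp_force: 0.0
```

Run:
```python
from h import *
from rig import optics,telemetry
s=telemetry.sense()
a=optics.grab_frame("side")["color"].astype(int);o=np.load("side2.npz")["color"].astype(int)
print("now");[print(y,[ '%d/%d/%d'%tuple(a[y,x]) for x in(290,294,298,302)],' | 7mm before',['%d/%d/%d'%tuple(o[y,x]) for x in(294,298)]) for y in range(116,142,1)]
t=optics.grab_frame("top")["color"];cv2.imwrite("pics/t9.png",t[:,:,::-1])
```

```text
now
116 ['162/56/52', '26/27/27', '22/21/25', '99/99/94']  | 7mm before ['21/26/22', '26/30/33']
117 ['175/32/27', '36/34/35', '31/30/31', '97/99/93']  | 7mm before ['29/31/30', '32/28/31']
118 ['174/36/33', '33/30/33', '34/31/32', '98/96/92']  | 7mm before ['36/38/36', '20/24/25']
119 ['173/34/32', '28/30/31', '24/27/26', '100/100/95']  | 7mm before ['33/33/34', '28/29/31']
120 ['173/37/30', '31/30/30', '29/25/25', '99/97/94']  | 7mm before ['33/35/33', '29/27/27']
121 ['174/35/33', '26/26/30', '20/21/22', '90/92/88']  | 7mm before ['26/26/27', '24/26/26']
122 ['173/34/29', '35/36/34', '30/29/29', '91/90/86']  | 7mm before ['28/29/30', '16/17/19']
123 ['172/37/28', '27/32/28', '29/27/31', '92/94/88']  | 7mm before ['24/28/26', '21/23/22']
124 ['172/34/28', '35/36/36', '25/27/31', '93/94/89']  | 7mm before ['43/47/45', '47/50/51']
125 ['171/31/27', '30/31/29', '24/29/29', '83/84/82']  | 7mm before ['87/69/68', '95/85/81']
126 ['174/34/30', '28/28/28', '27/27/30', '83/84/81']  | 7mm before ['137/56/53', '129/59/53']
127 ['173/28/27', '36/39/39', '42/42/40', '91/91/86']  | 7mm before [
[... 724 characters left out ...]
7/98']
135 ['106/87/82', '106/102/94', '105/100/94', '102/96/89']  | 7mm before ['105/100/94', '103/96/92']
136 ['126/57/50', '103/97/91', '104/99/92', '102/100/92']  | 7mm before ['105/101/93', '104/100/93']
137 ['117/40/39', '100/96/89', '99/95/89', '110/106/100']  | 7mm before ['102/96/91', '102/98/92']
138 ['96/72/68', '95/91/85', '91/88/84', '124/118/112']  | 7mm before ['100/93/88', '93/88/84']
139 ['106/104/99', '96/92/85', '100/95/90', '129/123/113']  | 7mm before ['97/93/87', '95/92/85']
140 ['107/103/98', '96/92/86', '99/94/88', '132/124/117']  | 7mm before ['97/93/88', '101/95/91']
141 ['105/103/98', '102/97/92', '100/94/87', '133/126/118']  | 7mm before ['101/98/92', '101/99/90']
```

The red gap between tip and head has just closed (tip at row 128, head top face at rows 128–133), so contact should come in about 5 mm.

Call:
{"op": "play_rows", "data": {
  "dp": [
    [0,0,0.03],
    [0,0,0.06],
    [0,0,0.09],
    [0,0,0.1]
  ],
  "rot": [
    [0,0,0],
    [0,0,0],
    [0,0,0],
    [0,0,0]
  ]
}}

```text
clock: 32.25
eef_pos: [611.9, 103.5, 168.0]
tcp_rot: [3.14, -0.002, -0.27]
contact_force: [-1.0, -0.4, -0.5]
opening: 0.002
grasp_force: 0.0
```

Call:
{"op": "play_rows", "data": {
  "dp": [
    [0,0,0.02],
    [0,0,0.04],
    [0,0,0.06],
    [0,0,0.06]
  ],
  "rot": [
    [0,0,0],
    [0,0,0],
    [0,0,0],
    [0,0,0]
  ]
}}

```text
clock: 32.58
eef_pos: [612.1, 103.5, 165.7]
tcp_rot: [3.14, -0.002, -0.27]
contact_force: [-0.9, 0.3, 0.4]
opening: 0.004
grasp_force: 0.1
```

Call:
{"op": "play_rows", "data": {
  "dp": [
    [0,0,0.02],
    [0,0,0.04],
    [0,0,0.06],
    [0,0,0.06]
  ],
  "rot": [
    [0,0,0],
    [0,0,0],
    [0,0,0],
    [0,0,0]
  ]
}}

```text
clock: 32.92
eef_pos: [612.2, 103.6, 163.6]
tcp_rot: [3.141, -0.003, -0.27]
contact_force: [-0.5, -0.1, 3.8]
opening: 0.0
grasp_force: 1.9
```

Contact at the spring's start force. Pressing to the stop.

Call:
{"op": "play_rows", "data": {
  "dp": [
    [0,0,0.04],
    [0,0,0.08],
    [0,0,0.12],
    [0,0,0.16],
    [0,0,0.16]
  ],
  "rot": [
    [0,0,0],
    [0,0,0],
    [0,0,0],
    [0,0,0],
    [0,0,0]
  ]
}}

```text
clock: 33.33
eef_pos: [612.5, 103.5, 157.3]
tcp_rot: [3.141, -0.003, -0.27]
contact_force: [-1.4, 0.2, 7.3]
opening: -0.001
grasp_force: 3.6
```

Call:
{"op": "play_rows", "data": {
  "dp": [
    [0,0,0.03],
    [0,0,0.05],
    [0,0,0.07],
    [0,0,0.07]
  ],
  "rot": [
    [0,0,0],
    [0,0,0],
    [0,0,0],
    [0,0,0]
  ]
}}

```text
clock: 33.67
eef_pos: [612.7, 103.6, 155.9]
tcp_rot: [3.141, -0.004, -0.27]
contact_force: [-4.4, -0.6, 15.7]
opening: 0.003
grasp_force: 8.0
```

Stop reached, with a stiff rise to 15.7 N after about 9 mm. Now letting it come back up and withdrawing.

Call:
{"op": "play_rows", "data": {
  "dp": [
    [0,0,0],
    [0,0,-0.1],
    [0,0,-0.25],
    [0,0,-0.4],
    [0,0,-0.6]
  ],
  "rot": [
    [0,0,0],
    [0,0,0],
    [0,0,0],
    [0,0,0],
    [0,0,0]
  ]
}}

```text
clock: 34.08
eef_pos: [611.6, 103.5, 177.9]
tcp_rot: [3.14, -0.001, -0.27]
contact_force: [-0.0, 0.0, 0.0]
opening: 0.001
grasp_force: 0.0
```

Call:
{"op": "play_rows", "data": {
  "dp": [
    [0,0,-0.6],
    [0,0,-1.3],
    [0,0,-2],
    [0,0,-2.7],
    [0,0,-3.2]
  ],
  "rot": [
    [0,0,0],
    [0,0,0],
    [0,0,0],
    [0,0,0],
    [0,0,0]
  ]
}}

```text
clock: 34.5
eef_pos: [612.3, 103.9, 309.0]
tcp_rot: [3.141, -0.004, -0.27]
contact_force: [0.9, -0.3, 0.2]
opening: 0.0
grasp_force: 0.0
```

Call:
{"op": "play_rows", "data": {
  "dp": [
    [-0.7,0,0],
    [-1.5,0,0],
    [-2.3,0,0],
    [-3,0,0],
    [-3,0,0]
  ],
  "rot": [
    [0,0,0],
    [0,0,0],
    [0,0,0],
    [0,0,0],
    [0,0,0]
  ]
}}

```text
clock: 34.92
eef_pos: [491.8, 136.5, 306.1]
tcp_rot: [3.14, -0.0, -0.269]
contact_force: [-0.2, 0.4, 0.2]
opening: -0.001
grasp_force: 0.0
```

Run:
```python
from h import *
from rig import optics,telemetry
s=telemetry.sense();print(s["contact_force"],s["eef_pos"],s["clock"])
a=optics.grab_frame("side")["color"]
o=np.load("side2.npz")["color"]
G=lambda c:cv2.cvtColor(c,cv2.COLOR_RGB2GRAY).astype(np.float32)
g=G(a);go_=G(o)
for n,(x0,y0,x1,y1) in {"head":(288,130,302,140),"collar":(288,143,308,156),"shoulder":(284,152,312,170),"body":(285,165,312,192)}.items():
    t=go_[y0:y1,x0:x1];m=cv2.matchTemplate(g[y0-12:y1+12,x0-12:x1+12],t,cv2.TM_CCOEFF_NORMED);_,v,_,l=cv2.minMaxLoc(m);print(n,round(v,3),l[0]-12,l[1]-12)
# other objects: compare to first frame
f0=G(cv2.imread("pics/side0.png")[:,:,::-1])
for n,(x0,y0,x1,y1) in {"pill":(212,220,242,260),"cupb":(192,216,215,243),"cupa":(167,187,190,212),"lotion":(386,222,425,292),"waterA":(415,258,465,345),"blue1":(275,360,340,470),"pen":(290,190,318,255),"blue2":(150,295,252,355)}.items():
    t=f0[y0:y1,x0:x1];m=cv2.matchTemplate(g[y0-10:y1+10,x0-10:x1+10],t,cv2.TM_CCOEFF_NORMED);_,v,_,l=cv2.minMaxLoc(m);print(n,round(v,3),l[0]-10,l[1]-10)
[print(y,['%d/%d/%d'%tuple(a[y,x]) for x in(286,290,294,298,302)]) for y in range(118,142,2)]
```

```text
[-0.2203674   0.43690664  0.22475507] [491.82504527 136.51048375 306.10294279] 34.9167
head 0.644 -1 0
collar 0.821 0 0
shoulder 0.56 0 0
body 0.775 0 0
pill 0.915 0 0
cupb 0.538 0 0
cupa 0.992 0 0
lotion 0.997 0 0
waterA 0.998 0 0
blue1 0.998 0 0
pen 0.895 0 0
blue2 0.876 0 0
118 ['186/39/33', '186/37/33', '167/28/24', '159/151/146', '162/154/144']
120 ['184/35/31', '189/44/37', '189/38/33', '161/49/47', '152/144/136']
122 ['157/31/28', '184/35/28', '187/40/36', '169/30/23', '129/125/115']
124 ['141/32/29', '188/41/35', '186/38/32', '169/35/30', '131/130/120']
126 ['163/36/30', '185/34/31', '181/42/38', '165/40/36', '185/182/168']
128 ['187/37/31', '186/57/50', '208/204/190', '211/206/190', '156/152/140']
130 ['187/64/58', '212/209/192', '215/206/191', '214/203/189', '133/127/117']
132 ['217/221/206', '201/195/181', '216/206/193', '219/209/196', '101/96/87']
134 ['118/109/101', '94/93/88', '208/201/185', '173/169/155', '94/91/85']
136 ['194/48/43', '132/52/47', '107/102/95', '105/101/95', '109/104/95']
138 ['119/25/23', '157/132/123', '93/88/83', '89/85/81', '180/172/160']
140 ['94/36/25', '108/106/100', '95/91/84', '96/94/86', '133/126/117']
```

The bottle hangs where it was, the head is back at its original row (about 128), and the other objects have not shifted. Handing in.

```bash
python3 -c "
from rig import r
print(r.sign_off())"
```

```text
the job is handed in; nothing more can be done
None
```

The hand-rub bottle was stood upright and released, then hung on the free stretch of the upper rail. My first grip caught the pump head and pressed the pump partway during a tug, so I set it back on the worktop and rehung it by the collar. The rail held a tug that peaked at 15.8 N (just over the 15 N limit) and then stayed at about 9 N. After release I pressed the pump to its stop and it came back up; nothing else I checked had moved, and the job was handed in at about 35 s.

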